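# Put a stock-counting hook stand into service in the pantry store

## Robot

A 6-joint arm with a two-finger parallel gripper is mounted at the origin on the work surface. World frame = base frame: x ahead of the robot, y to its left, z up, the work surface at z = 0. Lengths are in m, angles in degrees, forces in N, time in s.
With the tool pointing down it reaches from about 0.3 to 0.875 m from the base axis. Payload 4.2 kg.
Tool frame: the origin (TCP) lies on the centre line of the jaws, within the pads' length; the fingertips stand 19 mm ahead of it and the grasp point (between the pads) is the TCP (r.finger_overhang is the distance from the TCP to the fingertips, in m); z points along the fingers, y is the line along which they close (so a half turn about z gives the same grasp; the last joint's range is limited). The gripper opens to 85 mm and grips with 20 to 120 N. Pads are 22 mm wide; open, the fingers measure 114 mm over their backs; the gripper's body (76 mm by 85 mm) begins 54 mm behind the grasp point. The pads swing forward as they close: fully open they stand 13 mm farther back than shut.
Start: joints at [-1.146, 18.312, 89.639, -0, 72.044, -1.146], TCP at [0.575, 0, 0.219] pointing down, gripper open.
Joint ranges: [-177.97, 177.97], [-48.28, 115.42], [12.27, 149.76], [-77.06, 257.06], [2.81, 150.46], [-146.56, 146.56]. Speed limits (degrees/s): [147.25, 147.25, 180, 180, 180, 180].

## Interface

Orientations are given as [roll, pitch, yaw] about the fixed x, y, z axes, in that order (R = Rz(yaw) Ry(pitch) Rx(roll)).
In Python, from plant import r, cams gives the robot as it stands.
- The arm moves only by the tool play_rows, never from a script. Its argument "targets" is a list of rows, each a list of 6 numbers: the shift along the tool's x, y, z in m, then the turn, a rotation vector about the tool's x, y, z in degrees. A call has exactly 10 rows; each row shifts and turns the commanded pose from where the row before left it, along the tool's axes as they then stand; what a row does not reach is not made up. A row lasts 1/10 s, in which the tool goes at most 50 mm and 8.59 degrees, less where a joint would pass 70% of its speed; a pose out of reach is approached as far as the arm can. A call with a gripper value outside its range is refused whole. "grip" is the closure, from 0 (fully open) to 1 (shut), set as the call begins (left out, the last holds). The fingers move at their own pace and stop on an object; the grip force is fixed at half the most. Time passes only in rows, so rows that do not move let the fingers close, or fill a call up. It gives the time, the measured TCP pose, the force, the opening and the grip force at its end, in the units of the state.
- r.observe(): the state, without advancing time (a new reading comes with each control period).
- cams.camera(name): name is "scene" or "side" or "wrist"; returns (picture, depth): 400x640x3 uint8, red, green, blue; 400x640 float32, m along the optical axis (not along the pixel's ray), 0 where there is no reading.
- cams.camera_info(name): a dict with "vfov" (degrees; the focal length in pixels is half the picture's height over the tangent of half this angle, whatever the lens; pixels are square), "cx", "cy" (the principal point, pixels), "cam_to_world" (4x4, takes a point from camera to world coordinates). Camera axes: x right, y down, z forward; pixel columns grow to the right and rows downward; lengths in m; the calibration is good to about 2 mm. A picture is of the moment at which its call begins: read the wrist's pose just before it. camera_info takes no time and is no camera call; for the wrist camera it gives the pose at the moment of the call.
- r.sign_off(): hands the job in; it is judged then, once.
The state is a dict: "time": time; "q": joint angles; "qvel": joint speeds; "tau": joint torques, N m; "position": TCP position; "tool_rot": TCP orientation; "force": force on the tool from outside, world axes, zero at the start; "wrist_torque": the same for the moment, N m; "finger_gap": finger opening in m; "gripper_force": force on a finger pad.
Only numpy, scipy, OpenCV 4.12 (cv2) and the standard library are available. Lean on these libraries where they do the work, as an engineer would, in place of code of your own. Each camera call takes 0.05 s, during which the arm holds its last target. There are 200 camera calls.

## Task

Press the charger's ejector slide so that it pushes the power block out, and plug the block fully home, upright, into the socket of the hook stand. Only then hang every clamshell pack from the table by its hang hole on the slanted hooks, one pack to a hook, threading it on along the hook, and leave them hanging still. Do not knock over or push away the cans, jar, carton and tape.

Things in the scene. Friction and masses are not known exactly. Their poses are not given: they have to be found in the camera images.
- ejector (a joint): Spring ejector slide of the charger, in m: 0 at rest (back), 0.085 fully pressed. It moves along the charger's +x and springs back by itself; pressing it takes about 2 N at first and up to 8 N at the end.
- ejector_tab (a point): Centre of the ejector's black upright thumb tab: 12 mm along x (the press direction), 38 mm across (y), 36 mm tall; its top is 158 mm above the table, its lower edge 7 mm above the bay's roof. Below it an 8 mm stem runs in a slit in the roof.
- charger: Grey charger, fixed, place varies. Origin on the table under the middle of the bay's roof; +x: way the ejector moves and the block comes out; z up. Floor 8 mm thick, x -80 to 125, y +-37 mm. Roof x -35 to 35, top 115 mm above the table; side walls x -70 to 35, outsides at y +-35, top 109 mm. The bay is open at its +x end, where the floor runs on as an open landing.
- power_mid (a point): Centre of the power block: upright grey block 56 (x) by 40 (y) by 95 mm (z, up), 0.25 kg; its brass foot, 5 mm tall, is 2.5 mm smaller on each side. It starts in the bay under the roof, x along the charger's x; fully pressing the ejector slides it upright onto the landing, its rear 20 mm clear of the roof. Half a turn makes no difference.
- socket (a point): Centre of the mouth of the power socket: rectangular hole, 59 mm along x by 43 mm along y, chamfered, 35 mm deep, in the top of a black block (90 x 74 mm, 45 mm tall) at the left (+y) end of the hook stand. Axes are the stand's (z up). When the power block is fully home its centre is 12.5 mm above this point.
- hook0: Hook 0 of four on the fixed stand (0 at the right, -y; 115 mm apart): straight round steel peg 10 mm thick, 85 mm long (+5 mm round tip). Origin at its root on the crossbar, 175 mm up; z along the peg to the tip: 50 degrees above level, towards the robot; y left along the crossbar; x up and away from the robot. Crossbar 26 mm tall, on posts 58 mm outside the end hooks.
- hook1: Hook 1 of four on the fixed stand (0 at the right, -y; 115 mm apart): straight round steel peg 10 mm thick, 85 mm long (+5 mm round tip). Origin at its root on the crossbar, 175 mm up; z along the peg to the tip: 50 degrees above level, towards the robot; y left along the crossbar; x up and away from the robot. Crossbar 26 mm tall, on posts 58 mm outside the end hooks.
- hook2: Hook 2 of four on the fixed stand (0 at the right, -y; 115 mm apart): straight round steel peg 10 mm thick, 85 mm long (+5 mm round tip). Origin at its root on the crossbar, 175 mm up; z along the peg to the tip: 50 degrees above level, towards the robot; y left along the crossbar; x up and away from the robot. Crossbar 26 mm tall, on posts 58 mm outside the end hooks.
- hook3: Hook 3 of four on the fixed stand (0 at the right, -y; 115 mm apart): straight round steel peg 10 mm thick, 85 mm long (+5 mm round tip). Origin at its root on the crossbar, 175 mm up; z along the peg to the tip: 50 degrees above level, towards the robot; y left along the crossbar; x up and away from the robot. Crossbar 26 mm tall, on posts 58 mm outside the end hooks.
- pack0_mid (a point): Middle of the blister of clamshell pack 0 (three or four alike; None if absent), 0.12 kg: white plate 5 mm thick, x -50 to 96, y +-44 mm from here, with a grey blister 70 (x) x 46 (y) x 34 mm high. It starts lying on the table, blister up; x points to the hang hole, z out of the blister's face. This point is 22 mm above the plate's back; blister top 39 mm above it.
- pack0_hole (a point): Centre of the square hang hole (30 x 30 mm, through the 5 mm plate) of pack 0 (None if absent), 70 mm along x from the middle of the blister and 2.5 mm above the plate's back; axes as the pack's.
- pack1_mid (a point): Middle of the blister of clamshell pack 1 (three or four alike; None if absent), 0.12 kg: white plate 5 mm thick, x -50 to 96, y +-44 mm from here, with a grey blister 70 (x) x 46 (y) x 34 mm high. It starts lying on the table, blister up; x points to the hang hole, z out of the blister's face. This point is 22 mm above the plate's back; blister top 39 mm above it.
- pack1_hole (a point): Centre of the square hang hole (30 x 30 mm, through the 5 mm plate) of pack 1 (None if absent), 70 mm along x from the middle of the blister and 2.5 mm above the plate's back; axes as the pack's.
- pack2_mid (a point): Middle of the blister of clamshell pack 2 (three or four alike; None if absent), 0.12 kg: white plate 5 mm thick, x -50 to 96, y +-44 mm from here, with a grey blister 70 (x) x 46 (y) x 34 mm high. It starts lying on the table, blister up; x points to the hang hole, z out of the blister's face. This point is 22 mm above the plate's back; blister top 39 mm above it.
- pack2_hole (a point): Centre of the square hang hole (30 x 30 mm, through the 5 mm plate) of pack 2 (None if absent), 70 mm along x from the middle of the blister and 2.5 mm above the plate's back; axes as the pack's.
- pack3_mid (a point): Middle of the blister of clamshell pack 3 (three or four alike; None if absent), 0.12 kg: white plate 5 mm thick, x -50 to 96, y +-44 mm from here, with a grey blister 70 (x) x 46 (y) x 34 mm high. It starts lying on the table, blister up; x points to the hang hole, z out of the blister's face. This point is 22 mm above the plate's back; blister top 39 mm above it.
- pack3_hole (a point): Centre of the square hang hole (30 x 30 mm, through the 5 mm plate) of pack 3 (None if absent), 70 mm along x from the middle of the blister and 2.5 mm above the plate's back; axes as the pack's.
- can_a: Bystander: food can, 74 mm across, 110 mm tall. Origin at the centre of its underside.
- can_b: Bystander: food can, 74 mm across, 110 mm tall. Origin at the centre of its underside.
- can_c: Bystander: low can, 84 mm across, 45 mm tall. Origin at the centre of its underside.
- can_low: Bystander: low can, 84 mm across, 45 mm tall. Origin at the centre of its underside.
- jar: Bystander: jar, 70 mm across, 100 mm tall. Origin at the centre of its underside.
- carton: Bystander: carton 70 x 110 x 80 mm (height). Origin at the centre of its underside.
- tape: Bystander: roll of tape lying flat, 90 mm across, 40 mm tall. Origin at the centre of its underside.
Not all that is in view belongs to the job. Leave any purple look-alike of the charger alone.

How it is judged (in metres and radians):
On the way, in this order (a step that is already met when the one before it is completed fails the run):
1. the ejector has been pressed and the power block stands out of the bay on the landing (value of joint ejector above 0.065 m and x of power_mid in the frame of charger above 0.068 m), for 0.1 s.
2. the power block is fully home in the socket while no pack is on a hook yet (horizontal distance between power_mid and socket below 0.006 m and z of power_mid in the frame of socket below 0.0165 m and angle between power_mid's own z axis and vertical below 0.1 rad and angle between the x axis of power_mid and the x axis of socket, either way round below 0.15 rad and not ((x of pack0_hole in the frame of hook0 between -0.026 and 0.026 m and y of pack0_hole in the frame of hook0 between -0.024 and 0.024 m and z of pack0_hole in the frame of hook0 between -0.005 and 0.083 m) or (x of pack0_hole in the frame of hook1 between -0.026 and 0.026 m and y of pack0_hole in the frame of hook1 between -0.024 and 0.024 m and z of pack0_hole in the frame of hook1 between -0.005 and 0.083 m) or (x of pack0_hole in the frame of hook2 between -0.026 and 0.026 m and y of pack0_hole in the frame of hook2 between -0.024 and 0.024 m and z of pack0_hole in the frame of hook2 between -0.005 and 0.083 m) or (x of pack0_hole in the frame of hook3 between -0.026 and 0.026 m and y of pack0_hole in the frame of hook3 between -0.024 and 0.024 m and z of pack0_hole in the frame of hook3 between -0.005 and 0.083 m)) and not ((x of pack1_hole in the frame of hook0 between -0.026 and 0.026 m and y of pack1_hole in the frame of hook0 between -0.024 and 0.024 m and z of pack1_hole in the frame of hook0 between -0.005 and 0.083 m) or (x of pack1_hole in the frame of hook1 between -0.026 and 0.026 m and y of pack1_hole in the frame of hook1 between -0.024 and 0.024 m and z of pack1_hole in the frame of hook1 between -0.005 and 0.083 m) or (x of pack1_hole in the frame of hook2 between -0.026 and 0.026 m and y of pack1_hole in the frame of hook2 between -0.024 and 0.024 m and z of pack1_hole in the frame of hook2 between -0.005 and 0.083 m) or (x of pack1_hole in the frame of hook3 between -0.026 and 0.026 m and y of pack1_hole in the frame of hook3 between -0.024 and 0.024 m and z of pack1_hole in the frame of hook3 between -0.005 and 0.083 m)) and not ((x of pack2_hole in the frame of hook0 between -0.026 and 0.026 m and y of pack2_hole in the frame of hook0 between -0.024 and 0.024 m and z of pack2_hole in the frame of hook0 between -0.005 and 0.083 m) or (x of pack2_hole in the frame of hook1 between -0.026 and 0.026 m and y of pack2_hole in the frame of hook1 between -0.024 and 0.024 m and z of pack2_hole in the frame of hook1 between -0.005 and 0.083 m) or (x of pack2_hole in the frame of hook2 between -0.026 and 0.026 m and y of pack2_hole in the frame of hook2 between -0.024 and 0.024 m and z of pack2_hole in the frame of hook2 between -0.005 and 0.083 m) or (x of pack2_hole in the frame of hook3 between -0.026 and 0.026 m and y of pack2_hole in the frame of hook3 between -0.024 and 0.024 m and z of pack2_hole in the frame of hook3 between -0.005 and 0.083 m)) and not ((x of pack3_hole in the frame of hook0 between -0.026 and 0.026 m and y of pack3_hole in the frame of hook0 between -0.024 and 0.024 m and z of pack3_hole in the frame of hook0 between -0.005 and 0.083 m) or (x of pack3_hole in the frame of hook1 between -0.026 and 0.026 m and y of pack3_hole in the frame of hook1 between -0.024 and 0.024 m and z of pack3_hole in the frame of hook1 between -0.005 and 0.083 m) or (x of pack3_hole in the frame of hook2 between -0.026 and 0.026 m and y of pack3_hole in the frame of hook2 between -0.024 and 0.024 m and z of pack3_hole in the frame of hook2 between -0.005 and 0.083 m) or (x of pack3_hole in the frame of hook3 between -0.026 and 0.026 m and y of pack3_hole in the frame of hook3 between -0.024 and 0.024 m and z of pack3_hole in the frame of hook3 between -0.005 and 0.083 m))), for 0.2 s.
At the end, for the whole second after the job is handed in: The power block is upright and fully home in the socket (within 4 mm of full depth, 6 mm of centre), every pack present hangs with a hook through its hang hole (hole centre within about 25 mm of the hook's axis, between root and tip), each on a hook of its own, and at rest (horizontal distance between power_mid and socket below 0.006 m and z of power_mid in the frame of socket below 0.0165 m and angle between power_mid's own z axis and vertical below 0.1 rad and angle between the x axis of power_mid and the x axis of socket, either way round below 0.15 rad and ((x of pack0_hole in the frame of hook0 between -0.026 and 0.026 m and y of pack0_hole in the frame of hook0 between -0.024 and 0.024 m and z of pack0_hole in the frame of hook0 between -0.005 and 0.083 m) or (x of pack0_hole in the frame of hook1 between -0.026 and 0.026 m and y of pack0_hole in the frame of hook1 between -0.024 and 0.024 m and z of pack0_hole in the frame of hook1 between -0.005 and 0.083 m) or (x of pack0_hole in the frame of hook2 between -0.026 and 0.026 m and y of pack0_hole in the frame of hook2 between -0.024 and 0.024 m and z of pack0_hole in the frame of hook2 between -0.005 and 0.083 m) or (x of pack0_hole in the frame of hook3 between -0.026 and 0.026 m and y of pack0_hole in the frame of hook3 between -0.024 and 0.024 m and z of pack0_hole in the frame of hook3 between -0.005 and 0.083 m)) and ((x of pack1_hole in the frame of hook0 between -0.026 and 0.026 m and y of pack1_hole in the frame of hook0 between -0.024 and 0.024 m and z of pack1_hole in the frame of hook0 between -0.005 and 0.083 m) or (x of pack1_hole in the frame of hook1 between -0.026 and 0.026 m and y of pack1_hole in the frame of hook1 between -0.024 and 0.024 m and z of pack1_hole in the frame of hook1 between -0.005 and 0.083 m) or (x of pack1_hole in the frame of hook2 between -0.026 and 0.026 m and y of pack1_hole in the frame of hook2 between -0.024 and 0.024 m and z of pack1_hole in the frame of hook2 between -0.005 and 0.083 m) or (x of pack1_hole in the frame of hook3 between -0.026 and 0.026 m and y of pack1_hole in the frame of hook3 between -0.024 and 0.024 m and z of pack1_hole in the frame of hook3 between -0.005 and 0.083 m)) and ((x of pack2_hole in the frame of hook0 between -0.026 and 0.026 m and y of pack2_hole in the frame of hook0 between -0.024 and 0.024 m and z of pack2_hole in the frame of hook0 between -0.005 and 0.083 m) or (x of pack2_hole in the frame of hook1 between -0.026 and 0.026 m and y of pack2_hole in the frame of hook1 between -0.024 and 0.024 m and z of pack2_hole in the frame of hook1 between -0.005 and 0.083 m) or (x of pack2_hole in the frame of hook2 between -0.026 and 0.026 m and y of pack2_hole in the frame of hook2 between -0.024 and 0.024 m and z of pack2_hole in the frame of hook2 between -0.005 and 0.083 m) or (x of pack2_hole in the frame of hook3 between -0.026 and 0.026 m and y of pack2_hole in the frame of hook3 between -0.024 and 0.024 m and z of pack2_hole in the frame of hook3 between -0.005 and 0.083 m)) and ((x of pack3_hole in the frame of hook0 between -0.026 and 0.026 m and y of pack3_hole in the frame of hook0 between -0.024 and 0.024 m and z of pack3_hole in the frame of hook0 between -0.005 and 0.083 m) or (x of pack3_hole in the frame of hook1 between -0.026 and 0.026 m and y of pack3_hole in the frame of hook1 between -0.024 and 0.024 m and z of pack3_hole in the frame of hook1 between -0.005 and 0.083 m) or (x of pack3_hole in the frame of hook2 between -0.026 and 0.026 m and y of pack3_hole in the frame of hook2 between -0.024 and 0.024 m and z of pack3_hole in the frame of hook2 between -0.005 and 0.083 m) or (x of pack3_hole in the frame of hook3 between -0.026 and 0.026 m and y of pack3_hole in the frame of hook3 between -0.024 and 0.024 m and z of pack3_hole in the frame of hook3 between -0.005 and 0.083 m)) and distance between pack0_hole and pack1_hole above 0.09 m and distance between each of pack0_hole, pack1_hole and pack2_hole above 0.09 m and distance between each of pack0_hole, pack1_hole, pack2_hole and pack3_hole above 0.09 m and linear speed of each of pack0, pack1, pack2, pack3 below 0.05 m/s); the robot touches nothing.
It fails at once if a can, the jar, the carton or the tape is knocked over or pushed more than 5 cm away (angle between any of can_a, can_b, can_c, can_low, jar, carton, tape's own z axis and vertical above 0.5 rad or distance of any of can_a, can_b, can_c, can_low, jar, carton, tape from where it was at the start of the episode above 0.05 m).
Of pack0, pack1, pack2, pack3 only 3 to 4 are there at a start; the rules pass over those that are not, and their reading is None.
At some moment in a run one of pack0, pack1, pack2, pack3 may be knocked a few centimetres aside while the robot is not near it.
Once in a run the grip may slacken for a moment while it holds something.
It also fails if it takes over 208 s, if anything falls off the work surface, if the arm or the gripper's body presses on something with over 40 N, if the wrist force passes 120 N, or if a joint passes its speed limit or range.

## Working session

There is one attempt and no reset: what is moved stays moved. The work goes in short steps, Python scripts to look and compute and a tool call to move; the robot and the scene stay as the last step left them, time stands still between calls to the robot, and variables do not carry over. Pictures are saved under pics/ and viewed, at most 14 in all, crops included, and the job is handed in when it is done.

Besides the shell and the picture viewer there is one more tool, called after "Emit:" as name([rows], argument=value, ...), one row to a line, values as JSON. play_rows: Moves the arm, as the interface text tells. Its arguments: {"type":"object","properties":{"targets":{"type":"array","items":{"type":"array","items":{"type":"number"}}},"grip":{"type":"number"}},"required":["targets"]}

```bash
ls; mkdir -p pics; cat > h.py <<'E'
import numpy as np,cv2
from plant import r,cams
from scipy.spatial.transform import Rotation as R
def shot(n,save=None):
    i=cams.camera_info(n); p,d=cams.camera(n)
    if save: cv2.imwrite('pics/'+save+'.png',p[:,:,::-1])
    np.savez('last_%s.npz'%n,p=p,d=d,T=i['cam_to_world'],f=p.shape[0]/2/np.tan(np.radians(i['vfov'])/2),cx=i['cx'],cy=i['cy'])
    return load(n)
def load(n): return dict(np.load('last_%s.npz'%n))
def cloud(s):
    v,u=np.mgrid[:s['d'].shape[0],:s['d'].shape[1]]
    d=s['d'];P=np.stack([(u-s['cx'])/s['f']*d,(v-s['cy'])/s['f']*d,d],-1)
    W=P@s['T'][:3,:3].T+s['T'][:3,3]; W[d<=0]=np.nan
    return W
def proj(s,X):
    X=np.atleast_2d(X);c=(X-s['T'][:3,3])@s['T'][:3,:3]
    return np.c_[c[:,0]/c[:,2]*s['f']+s['cx'],c[:,1]/c[:,2]*s['f']+s['cy']]
E
python3 - <<'E'
from h import *
print(r.observe()); print(r.finger_overhang)
for n in ['scene','side']:
    s=shot(n,n+'0'); print(n,s['T'],s['f'],s['cx'],s['cy'])
E
```

```text
pics
{'time': 0.0, 'q': array([-1.14847472e+00,  1.83505160e+01,  8.97091381e+01,  6.70289789e-04,
        7.20432323e+01, -1.14665403e+00]), 'qvel': array([-0.06085235,  0.04037544, -0.04919367,  0.01998178,  0.06433894,
        0.02011105]), 'tau': array([ 7.05825660e-04, -4.15526962e+01, -2.34157133e+01, -1.88356019e-06,
        8.09230405e-03,  1.54784908e-05]), 'position': array([ 5.74481947e-01, -1.08524298e-05,  2.18375045e-01]), 'tool_rot': array([-1.79897147e+02, -2.69605349e-03,  8.99979697e+01]), 'force': array([-0.00973605, -0.08332609,  0.27829369]), 'wrist_torque': array([ 0.01372017,  0.04078408, -0.0149291 ]), 'gripper_force': 0.0, 'finger_gap': 0.08550582424553915}
0.019
scene [[ 0.47708229  0.70155046 -0.52935758  1.47695134]
 [ 0.87883019 -0.37597407  0.29377031 -0.57566164]
 [ 0.00706997 -0.60536803 -0.79591429  1.64829143]
 [ 0.          0.          0.          1.        ]] 512.1596970109345 318.027502590179 191.94265024865902
side [[-0.99776615 -0.04756086  0.04691127  0.39305696]
 [-0.06566613  0.56924004 -0.81954483  1.06710863]
 [ 0.01227448 -0.82079458 -0.57109159  0.88272422]
 [ 0.          0.          0.          1.        ]] 415.7116584519805 316.4027700879337 191.5939172502282
```

View pics/scene0.png

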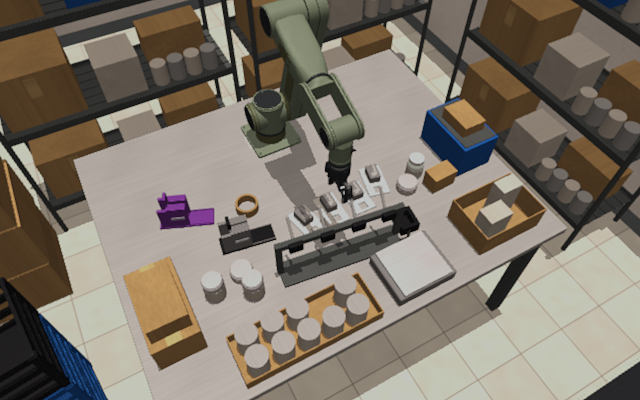

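View pics/side0.png

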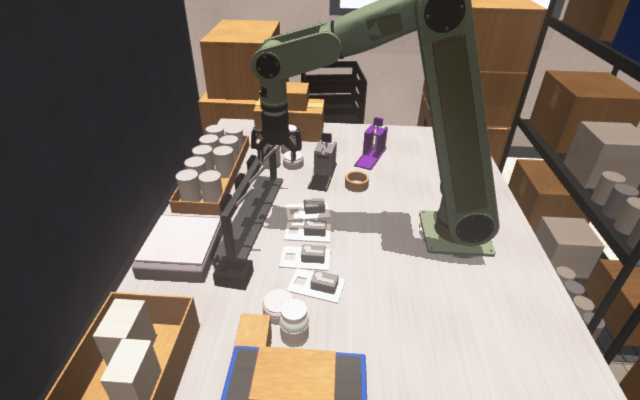

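Grey charger is at scene (245,233) and the purple look-alike at (185,212), which stays untouched. Four packs lie at about (305,215), (333,205), (360,195) and (374,178), with the stand behind them and the socket at (404,222). I'll build a rectified top view.

```bash
cat > ortho.py <<'E'
from h import *
def ortho(ss,x0,x1,y0,y1,res=0.00125,zmin=-0.02,zmax=0.3):
    # image: rows down = -x (x up), cols right = -y
    H=int((x1-x0)/res);W=int((y1-y0)/res)
    im=np.zeros((H,W,3),np.uint8);hz=np.full((H,W),-1.)
    for s in ss:
        C=cloud(s);P=s['p'].reshape(-1,3)
        # upsample
        C=cv2.resize(C,None,fx=3,fy=3,interpolation=cv2.INTER_NEAREST if 0 else cv2.INTER_LINEAR).reshape(-1,3)
        P=cv2.resize(s['p'],None,fx=3,fy=3).reshape(-1,3)
        ok=np.isfinite(C).all(1)&(C[:,2]>zmin)&(C[:,2]<zmax)
        C=C[ok];P=P[ok]
        o=np.argsort(C[:,2]);C=C[o];P=P[o]
        i=((x1-C[:,0])/res).astype(int);j=((y1-C[:,1])/res).astype(int)
        k=(i>=0)&(i<H)&(j>=0)&(j<W);i,j,C,P=i[k],j[k],C[k],P[k]
        m=C[:,2]>hz[i,j]
        im[i[m],j[m]]=P[m];hz[i[m],j[m]]=C[m,2]
    return im,hz
E
python3 - <<'E'
from ortho import *
s=[load('scene'),load('side')]
for k,a in enumerate(s):
    im,h=ortho([a],0.2,0.95,-0.5,0.45)
    for x in np.arange(0.2,0.95,0.1):
        v=int((0.95-x)/0.00125);cv2.line(im,(0,v),(im.shape[1],v),(255,0,0),1);cv2.putText(im,'%.1f'%x,(0,v),0,.4,(255,0,0))
    for y in np.arange(-0.5,0.45,0.1):
        u=int((0.45-y)/0.00125);cv2.line(im,(u,0),(u,im.shape[0]),(255,0,0),1);cv2.putText(im,'%.1f'%y,(u,10),0,.4,(255,0,0))
    print(im.shape);cv2.imwrite('pics/ortho%d.png'%k,im[:,:,::-1])
E
```

```text
(600, 760, 3)
(600, 760, 3)
```

View pics/ortho0.png

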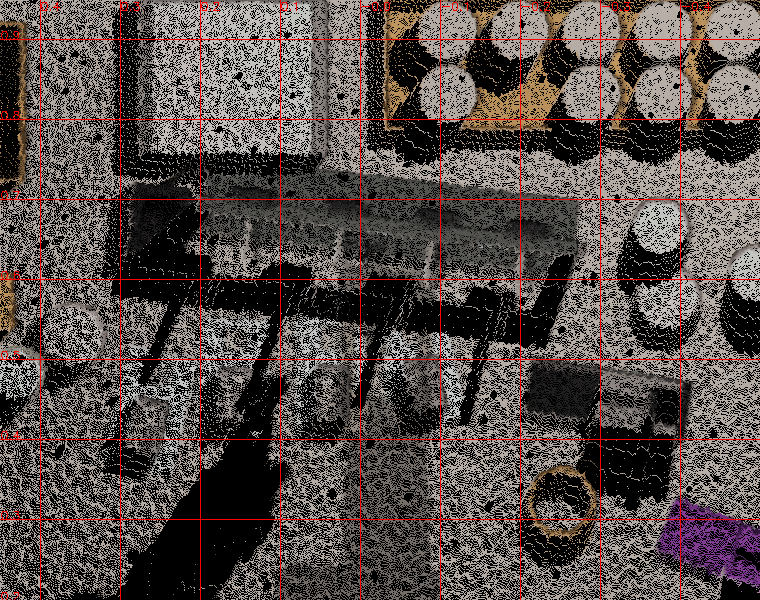

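```bash
python3 - <<'E'
from ortho import *
for n in ['scene','side']:
    s=load(n);C=cloud(s).reshape(-1,3);C=C[np.isfinite(C).all(1)]
    def rect(x0,x1,y0,y1,z0,z1,nm):
        m=(C>[x0,y0,z0]).all(1)&(C<[x1,y1,z1]).all(1);P=C[m]
        if len(P)<5: print(n,nm,len(P));return
        q=cv2.minAreaRect(P[:,:2].astype(np.float32)*1000)
        print(n,nm,len(P),'c',np.round(q[0],1),'sz',np.round(q[1],1),'a',round(q[2],1),'med',np.round(np.median(P,0),4))
    b=(0.36,0.54,-0.44,-0.2)
    rect(*b,0.105,0.122,'roof');rect(*b,0.140,0.17,'tab');rect(*b,0.15,0.165,'tabtop');rect(*b,0.003,0.014,'floor')
    rect(0.55,0.75,-0.3,0.33,0.165,0.2,'bar');rect(0.55,0.75,-0.3,0.33,0.180,0.195,'bartop')
    rect(0.6,0.75,0.19,0.35,0.038,0.052,'socket')
    b=(0.35,0.56,-0.17,0.30)
    P=C[((C>[b[0],b[2],0.028]).all(1))&((C<[b[1],b[3],0.055]).all(1))]
    from scipy.cluster.hierarchy import fcluster,linkage
    l=fcluster(linkage(P[:,:2]),0.012,'distance')
    for k in set(l):
        Q=P[l==k]
        if len(Q)>30: print('blob',len(Q),[np.round(v,1) for v in cv2.minAreaRect(Q[:,:2].astype(np.float32)*1000)],np.round(np.median(Q,0),4))
E
```

```text
scene roof 335 c [ 446.9 -347.9] sz [104.3  76.1] a 80.2 med [ 0.4557 -0.3352  0.1136]
scene tab 42 c [ 443.6 -364.5] sz [12.  42.1] a 80.1 med [ 0.4469 -0.3652  0.1561]
scene tabtop 36 c [ 442.3 -364.2] sz [12.  39.3] a 80.1 med [ 0.4438 -0.3646  0.1571]
scene floor 742 c [ 449.8 -320.1] sz [178.9 239.7] a 0.1 med [ 0.4679 -0.2755  0.0066]
scene bar 1460 c [664.4 -32.5] sz [481.1  67.2] a 83.3 med [ 0.6726 -0.0452  0.1878]
scene bartop 1008 c [667.5 -32.7] sz [480.6  61.4] a 83.2 med [ 0.6703 -0.0377  0.1884]
scene socket 169 c [671.3 243.3] sz [97.1 95.4] a 82.4 med [0.699  0.2732 0.0452]
blob 143 [array([456.3, 159.7]), array([46.2, 74.8]), np.float64(85.7)] [0.4663 0.1619 0.0397]
blob 171 [array([418.8, 266. ]), array([48.5, 75.9]), np.float64(70.5)] [0.4193 0.2659 0.0385]
blob 185 [array([459.3,  35.6]), array([47.9, 74.8]), np.float64(88.4)] [0.4609 0.0348 0.0392]
blob 203 [array([469.5, -79.6]), array([73.8, 49. ]), np.float64(9.5)] [ 0.4731 -0.0805  0.039 ]
side roof 200 c [ 442.4 -346.2] sz [105.6  68.4] a 81.0 med [ 0.4406 -0.3308  0.1143]
side tab 54 c [ 439.6 -363.4] sz [15.2 36.1] a 81.6 med [ 0.4378 -0.3621  0.1517]
side tabtop 30 c [ 439.6 -363.6] sz [15.1 36.2] a 80.7 med [ 0.4395 -0.3629  0.1559]
side floor 422 c [ 449.8 -310.4] sz [178.5 220.8] a 0.4 med [ 0.4541 -0.2623  0.0076]
side bar 1060 c [663.7  -8. ] sz [435.6  63.6] a 83.6 med [0.676  0.0489 0.1884]
side bartop 759 c [666.9  -1.8] sz [422.5  57.8] a 82.9 med [0.6751 0.0481 0.1886]
side socket 535 c [688.  241.3] sz [102.1 129.8] a 86.4 med [0.6752 0.2501 0.0452]
blob 378 [array([413.9, 267.7]), array([50.8, 70.1]), np.float64(75.9)] [0.4133 0.2747 0.0396]
blob 308 [array([453.1, 157.3]), array([50.3, 69.7]), np.float64(88.8)] [0.4525 0.1656 0.0394]
blob 253 [array([456. ,  37.5]), array([50.1, 69.2]), np.float64(89.0)] [0.4562 0.0448 0.039 ]
blob 205 [array([466.5, -80.1]), array([68.8, 51.5]), np.float64(12.0)] [ 0.4657 -0.0717  0.0391]
```

View pics/ortho1.png

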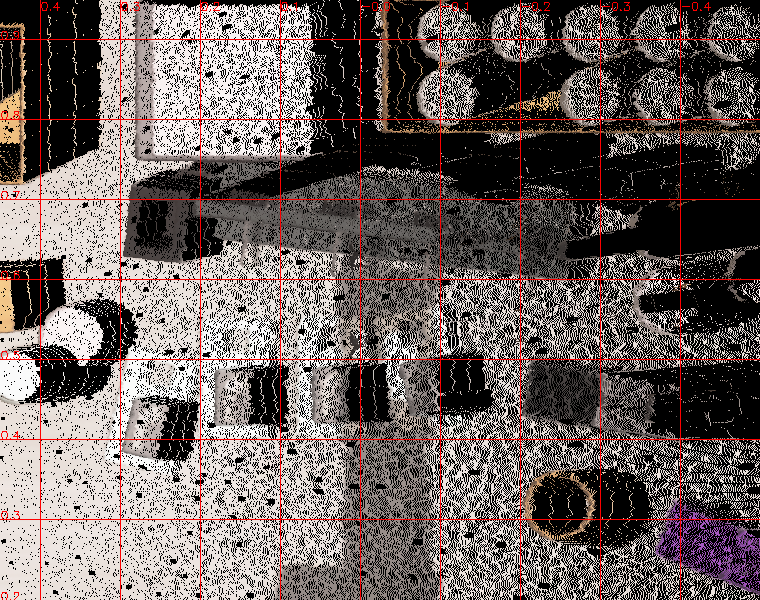

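Side ortho agrees: the charger landing points to +y, and the packs' holes point away from the robot. Next is a close look with the wrist camera over the charger.

```bash
cat >> h.py <<'E'
from scipy.linalg import fractional_matrix_power as fmp
def pose():
    o=r.observe();T=np.eye(4);T[:3,:3]=R.from_euler('xyz',o['tool_rot'],degrees=True).as_matrix();T[:3,3]=o['position'];return T
def mk(p,yaw,tilt=None,Rm=None):
    T=np.eye(4);T[:3,3]=p
    T[:3,:3]=R.from_euler('xyz',[180,0,yaw],degrees=True).as_matrix() if Rm is None else Rm
    return T
def plan(wps,T=None):
    """wps: list of (goal T, nrows); prints equal rows"""
    T=pose() if T is None else T
    for G,n in wps:
        D=np.linalg.inv(T)@G
        w=R.from_matrix(D[:3,:3]).as_rotvec(degrees=True)
        rr=R.from_rotvec(w/n,degrees=True).as_matrix()
        A=sum(np.linalg.matrix_power(rr,k) for k in range(n))
        p=np.linalg.solve(A,D[:3,3])
        row=np.r_[np.round(p,4),np.round(w/n,2)]
        print(n,'x',row.tolist())
        S=np.eye(4);S[:3,:3]=R.from_rotvec(row[3:],degrees=True).as_matrix();S[:3,3]=row[:3]
        for _ in range(n):T=T@S
    print('end',np.round(T[:3,3],4));return T
E
python3 - <<'E'
from h import *
plan([(mk([0.44,-0.27,0.36],80.5),10)])
E
```

```text
10 x [-0.028, -0.0114, -0.0141, -0.01, 0.0, 0.95]
end [ 0.4403 -0.2704  0.3596]
```

Emit:
play_rows([
  [-0.028,-0.0114,-0.0141,0,0,0.95],
  [-0.028,-0.0114,-0.0141,0,0,0.95],
  [-0.028,-0.0114,-0.0141,0,0,0.95],
  [-0.028,-0.0114,-0.0141,0,0,0.95],
  [-0.028,-0.0114,-0.0141,0,0,0.95],
  [-0.028,-0.0114,-0.0141,0,0,0.95],
  [-0.028,-0.0114,-0.0141,0,0,0.95],
  [-0.028,-0.0114,-0.0141,0,0,0.95],
  [-0.028,-0.0114,-0.0141,0,0,0.95],
  [-0.028,-0.0114,-0.0141,0,0,0.95],
], grip=1)

```text
time: 1.1
position: [0.4397, -0.2713, 0.3604]
tool_rot: [-180.0, -0.0, 80.5]
force: [0.1, -0.1, 0.6]
finger_gap: -0.0002
gripper_force: 0.0
```

```bash
python3 - <<'E'
from h import *
s=shot('wrist','w1');print(s['T'].round(3),s['f'],s['cx'],s['cy']);print(pose().round(4))
E
```

```text
[[ 0.986 -0.16  -0.045  0.451]
 [-0.166 -0.952 -0.258 -0.206]
 [-0.001  0.262 -0.965  0.516]
 [ 0.     0.     0.     1.   ]] 332.6536400458784 318.4865124163722 200.2153478403604
[[ 1.695e-01  9.855e-01  9.000e-04  4.384e-01]
 [ 9.855e-01 -1.695e-01 -5.900e-03 -2.754e-01]
 [-5.700e-03  1.800e-03 -1.000e+00  3.628e-01]
 [ 0.000e+00  0.000e+00  0.000e+00  1.000e+00]]
```

View pics/w1.png

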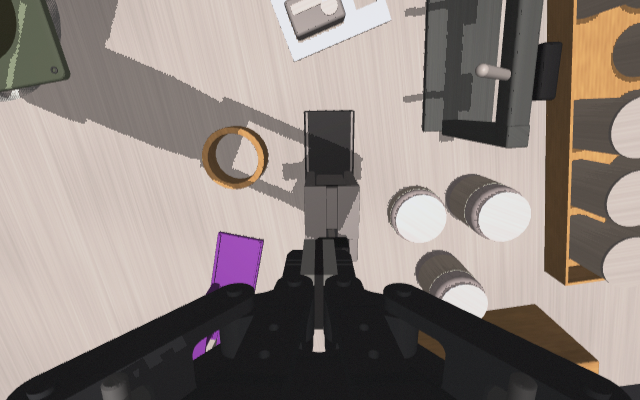

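The charger landing's far end runs (305,110)–(353,110), and the roof's front edge is near v=185. The pose read-out looks noisy, so I'll check that and measure the charger.

```bash
python3 - <<'E'
from h import *
for _ in range(3):
    print(r.observe()['position'],r.observe()['tool_rot'],r.observe()['time'])
s=load('wrist');C=cloud(s)
i=cams.camera_info('wrist');print((i['cam_to_world']-s['T']).round(4)[:3,3])
def reg(u0,u1,v0,v1,z0,z1):
    Q=C[v0:v1,u0:u1].reshape(-1,3);Q=Q[np.isfinite(Q).all(1)];return Q[(Q[:,2]>z0)&(Q[:,2]<z1)]
for nm,a in dict(landing=(290,370,95,180,0.004,0.016),roof=(290,370,170,245,0.105,0.125)).items():
    Q=reg(*a);q=cv2.minAreaRect(Q[:,:2].astype(np.float32)*1000);print(nm,len(Q),q,np.median(Q,0));print(cv2.boxPoints(q).round(1).tolist())
E
```

```text
[ 0.43836848 -0.27536296  0.36284034] [179.89452129   0.32555209  80.23876258] 1.15
[ 0.43836848 -0.27536296  0.36284034] [179.89452129   0.32555209  80.23876258] 1.15
[ 0.43836848 -0.27536296  0.36284034] [179.89452129   0.32555209  80.23876258] 1.15
[-0.0013 -0.0031  0.0021]
landing 3137 ((467.2493591308594, -254.90321350097656), (113.71540069580078, 102.7752456665039), 82.4498062133789) [ 0.45733698 -0.25402434  0.00931535]
[[408.79998779296875, -304.5], [510.70001220703125, -318.0], [525.7000122070312, -205.3000030517578], [423.79998779296875, -191.8000030517578]]
roof 2465 ((444.6338195800781, -336.92376708984375), (80.8121566772461, 68.9886245727539), 80.45783233642578) [ 0.44935757 -0.33048857  0.11601937]
[[403.8999938964844, -371.1000061035156], [472.0, -382.5], [485.29998779296875, -302.79998779296875], [417.29998779296875, -291.3999938964844]]
```

```bash
cat >> h.py <<'E'
CO=np.array([0.4465,-0.331]);CY=80.4
def ch(lx,ly=0):
    a=np.radians(CY);return CO+lx*np.array([np.cos(a),np.sin(a)])+ly*np.array([-np.sin(a),np.cos(a)])
E
python3 - <<'E'
from h import *
T=mk([0.4403,-0.2704,0.3596],80.5)
T=plan([(mk([*ch(-.072),.25],CY),7),(mk([*ch(-.072),.149],CY),8),(mk([*ch(.033),.149],CY),15)],T)
E
```

```text
7 x [-0.0187, 0.0023, 0.0157, -0.0, -0.0, 0.01]
8 x [0.0, -0.0, 0.0126, -0.0, -0.0, 0.0]
15 x [0.007, -0.0, -0.0, -0.0, -0.0, 0.0]
end [ 0.452  -0.2986  0.1489]
```

Emit:
play_rows([
  [-0.0187,0.0023,0.0157,0,0,0.01],
  [-0.0187,0.0023,0.0157,0,0,0.01],
  [-0.0187,0.0023,0.0157,0,0,0.01],
  [-0.0187,0.0023,0.0157,0,0,0.01],
  [-0.0187,0.0023,0.0157,0,0,0.01],
  [-0.0187,0.0023,0.0157,0,0,0.01],
  [-0.0187,0.0023,0.0157,0,0,0.01],
  [0,0,0,0,0,0],
  [0,0,0,0,0,0],
  [0,0,0,0,0,0],
], grip=1)

```text
time: 2.15
position: [0.4352, -0.4021, 0.251]
tool_rot: [179.9, 0.0, 80.4]
force: [-0.3, 0.2, 0.5]
finger_gap: -0.0002
gripper_force: 0.0
```

```bash
python3 - <<'E'
from h import *
print(pose()[:3,3]);s=shot('wrist','w2');i=cams.camera_info('wrist');print((i['cam_to_world']-s['T']).round(4)[:3,3])
C=cloud(s);Q=C.reshape(-1,3);Q=Q[np.isfinite(Q).all(1)]
def rect(z0,z1,b,nm):
    m=(Q[:,2]>z0)&(Q[:,2]<z1)&(Q[:,0]>b[0])&(Q[:,0]<b[1])&(Q[:,1]>b[2])&(Q[:,1]<b[3]);P=Q[m]
    if len(P)<5:print(nm,len(P));return
    q=cv2.minAreaRect(P[:,:2].astype(np.float32)*1000);print(nm,len(P),q,np.median(P,0));print(cv2.boxPoints(q).round(1).tolist())
rect(.105,.122,(.38,.53,-.45,-.2),'roof')
rect(.152,.166,(.38,.53,-.385,-.2),'tab')
E
```

```text
[ 0.43516746 -0.40206698  0.25102797]
[0.     0.0002 0.0002]
roof 6612 ((442.8614196777344, -349.306396484375), (104.18912506103516, 69.4375991821289), 81.33338928222656) [ 0.44562311 -0.33515775  0.11603746]
[[400.70001220703125, -395.6000061035156], [469.29998779296875, -406.0], [485.0, -303.0], [416.3999938964844, -292.6000061035156]]
tab 810 ((440.329833984375, -365.9403991699219), (12.201271057128906, 36.87565994262695), 80.74517822265625) [ 0.43994778 -0.36536945  0.1588352 ]
[[421.20001220703125, -369.0], [457.5, -374.8999938964844], [459.5, -362.8999938964844], [423.1000061035156, -357.0]]
```

View pics/w2.png

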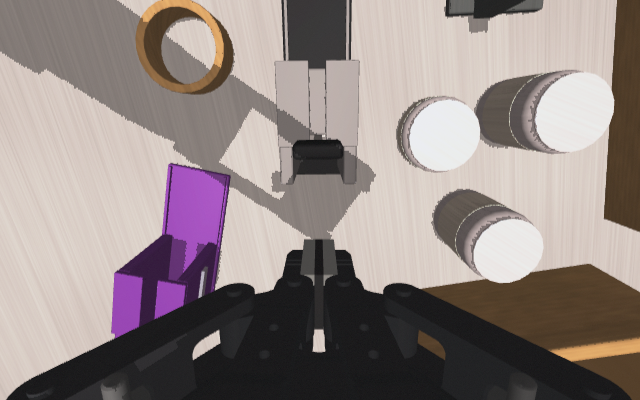

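Charger confirmed: tab at (318,150), in line with the fingertips at (318,245). The purple look-alike is clear to the left. Going down and pressing.

Emit:
play_rows([
  [0,0,0.0127,0,0,0],
  [0,0,0.0127,0,0,0],
  [0,0,0.0127,0,0,0],
  [0,0,0.0127,0,0,0],
  [0,0,0.0127,0,0,0],
  [0,0,0.0127,0,0,0],
  [0,0,0.0127,0,0,0],
  [0,0,0.0127,0,0,0],
  [0,0,0,0,0,0],
  [0.01,0,0,0,0,0],
])

```text
time: 3.2
position: [0.4365, -0.3929, 0.1485]
tool_rot: [180.0, 0.0, 80.4]
force: [0.8, 1.1, 0.1]
finger_gap: -0.0001
gripper_force: 0.0
```

Emit:
play_rows([
  [0.008,0,0,0,0,0],
  [0.008,0,0,0,0,0],
  [0.008,0,0,0,0,0],
  [0.008,0,0,0,0,0],
  [0.008,0,0,0,0,0],
  [0.008,0,0,0,0,0],
  [0.008,0,0,0,0,0],
  [0.008,0,0,0,0,0],
  [0.007,0,0,0,0,0],
  [0,0,0,0,0,0],
])

```text
time: 4.2
position: [0.4484, -0.3214, 0.1487]
tool_rot: [-180.0, -0.0, 80.5]
force: [-0.6, -1.2, 0.3]
finger_gap: 0.0
gripper_force: 0.0
```

Emit:
play_rows([
  [0.006,0,0,0,0,0],
  [0.006,0,0,0,0,0],
  [0.005,0,0,0,0,0],
  [0.004,0,0,0,0,0],
  [0,0,0,0,0,0],
  [0,0,0,0,0,0],
  [0,0,0,0,0,0],
  [0,0,0,0,0,0],
  [0,0,0,0,0,0],
  [0,0,0,0,0,0],
])

```text
time: 5.2
position: [0.4518, -0.3017, 0.1487]
tool_rot: [180.0, 0.0, 80.4]
force: [0.1, -0.1, 0.4]
finger_gap: 0.0001
gripper_force: 0.0
```

```bash
python3 - <<'E'
from h import *
T=pose();print(T[:3,3]);s=shot('wrist','w3')
C=cloud(s);Q=C.reshape(-1,3);Q=Q[np.isfinite(Q).all(1)]
L=(Q[:,:2]-[.4457,-.332]);a=np.radians(81);l=np.c_[L@[np.cos(a),np.sin(a)],L@[-np.sin(a),np.cos(a)],Q[:,2]]
m=(abs(l[:,0])<.13)&(abs(l[:,1])<.05)&(l[:,2]>.09)&(l[:,2]<.112)&(l[:,0]>.04);print(m.sum(),l[m].min(0),l[m].max(0),np.median(l[m],0))
print(cv2.minAreaRect(l[m][:,:2].astype(np.float32)*1000))
E
```

```text
[ 0.45176172 -0.30169379  0.1487271 ]Traceback (most recent call last):
  File "<stdin>", line 5, in <module>
    return umr_minimum(a, axis, None, out, keepdims, initial, where)
ValueError: zero-size array to reduction operation minimum which has no identity
```

View pics/w3.png

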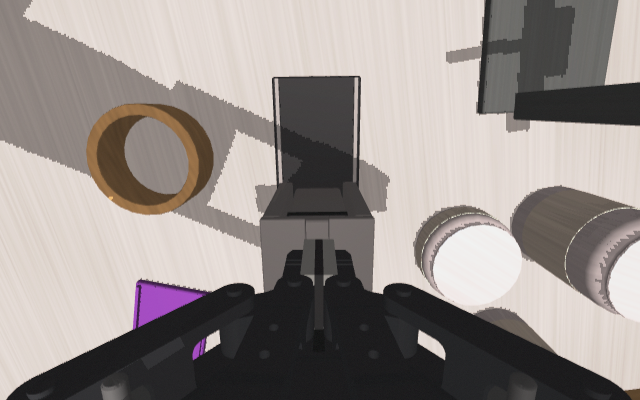

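No block came out and the force is about zero, so the fingers must have passed over the tab. I'll check where the tab and fingertips are from the other cameras.

```bash
python3 - <<'E'
from h import *
s=load('wrist');C=cloud(s)
for v in (242,246,255,265): print(v,C[v,310].round(4),C[v,318].round(4),C[v,328].round(4))
a=shot('side');b=shot('scene')
out=[]
for s in (a,b):
    u,v=proj(s,[0.449,-0.32,0.12])[0].astype(int)
    c=s['p'][max(0,v-50):v+50,u-65:u+65];out.append(cv2.resize(c,(390*1,300),interpolation=cv2.INTER_CUBIC))
cv2.imwrite('pics/c1.png',np.hstack(out)[:,:,::-1])
E
```

```text
242 [ 0.4498 -0.29    0.1704] [ 0.4531 -0.2912  0.1688] [ 0.4575 -0.2914  0.1702]
246 [nan nan nan] [ 0.4532 -0.2908  0.1742] [ 0.4574 -0.2911  0.1751]
255 [ 0.4501 -0.2902  0.1833] [ 0.4532 -0.2911  0.1825] [ 0.4572 -0.291   0.1842]
265 [ 0.4504 -0.2901  0.1925] [ 0.4532 -0.2912  0.1911] [ 0.4569 -0.2917  0.1915]
```

View pics/c1.png

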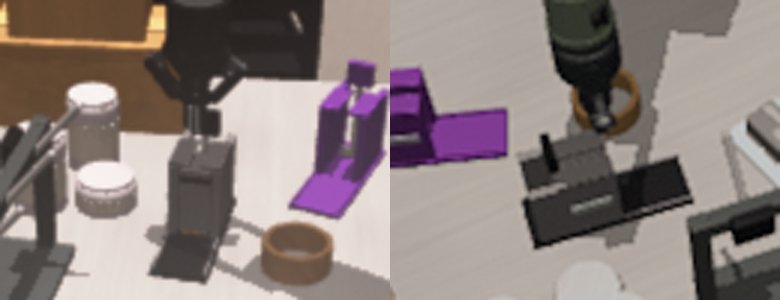

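```bash
python3 - <<'E'
from h import *
for n in('side','scene','wrist'):
    Q=cloud(load(n)).reshape(-1,3);Q=Q[np.isfinite(Q).all(1)]
    m=(abs(Q[:,0]-.4518)<.03)&(abs(Q[:,1]+.3017)<.03)&(Q[:,2]>.122)&(Q[:,2]<.24)
    P=Q[m];P=P[np.argsort(P[:,2])];print(n,len(P),P[:6].round(4).tolist(),np.percentile(P[:,2],[1,5,20]))
    m=(abs(Q[:,0]-.4518)<.05)&(abs(Q[:,1]+.32)<.08)&(Q[:,2]>.122)&(Q[:,2]<.165);P=Q[m];print(P.round(3)[::8].tolist() if n=='scene' else len(P))
print(r.observe()['tool_rot'],r.observe()['q'])
E
```

```text
side 192 [[0.446, -0.2989, 0.164], [0.4493, -0.2904, 0.1642], [0.4569, -0.2944, 0.1659], [0.4532, -0.294, 0.1663], [0.4462, -0.2999, 0.1676], [0.4424, -0.2985, 0.1685]] [0.16571577 0.17211031 0.18643003]
56
scene 40 [[0.4636, -0.3139, 0.1224], [0.4815, -0.3255, 0.1224], [0.4321, -0.3117, 0.1245], [0.4539, -0.3088, 0.1629], [0.4613, -0.3078, 0.1655], [0.4659, -0.2978, 0.1707]] [0.1223522  0.1243689  0.17721732]
[[0.454, -0.309, 0.163], [0.432, -0.357, 0.156], [0.442, -0.361, 0.159], [0.449, -0.361, 0.155], [0.459, -0.361, 0.156], [0.459, -0.366, 0.147], [0.464, -0.365, 0.14], [0.471, -0.363, 0.123]]
wrist 15353 [[0.4548, -0.2922, 0.1634], [0.4544, -0.2917, 0.1647], [0.4562, -0.2919, 0.1649], [0.4553, -0.2916, 0.1651], [0.4504, -0.2908, 0.1652], [0.4482, -0.2904, 0.1653]] [0.17024871 0.18042125 0.20624362]
261
[ 1.79995508e+02 -1.58084385e-04  8.04266038e+01] [-3.49437321e+01  1.86386033e+01  9.99938177e+01  2.35586354e-03
  6.13635876e+01 -2.53714649e+01]
```

All cameras agree that the closed fingertips are at z≈0.164, about 35 mm higher than the read-out implies. The fingers passed above the tab. I'll correct for this: back off, lower, and press again.

Emit:
play_rows([
  [-0.018,0,0,0,0,0],
  [-0.018,0,0,0,0,0],
  [-0.018,0,0,0,0,0],
  [-0.018,0,0,0,0,0],
  [-0.018,0,0,0,0,0],
  [-0.013,0,0,0,0,0],
  [0,0,0.012,0,0,0],
  [0,0,0.012,0,0,0],
  [0,0,0.011,0,0,0],
  [0,0,0,0,0,0],
])

```text
time: 6.35
position: [0.4336, -0.4013, 0.1112]
tool_rot: [-179.8, -0.2, 80.5]
force: [-0.2, 0.5, -0.1]
finger_gap: -0.0004
gripper_force: 0.0
```

Emit:
play_rows([
  [0.009,0,0,0,0,0],
  [0.009,0,0,0,0,0],
  [0.009,0,0,0,0,0],
  [0.009,0,0,0,0,0],
  [0.008,0,0,0,0,0],
  [0.008,0,0,0,0,0],
  [0.008,0,0,0,0,0],
  [0.008,0,0,0,0,0],
  [0.002,0,0,0,0,0],
  [0,0,0,0,0,0],
])

```text
time: 7.35
position: [0.4463, -0.3337, 0.1141]
tool_rot: [180.0, -0.0, 80.5]
force: [-2.0, -2.1, 2.4]
finger_gap: 0.0001
gripper_force: 1.3
```

```bash
python3 - <<'E'
from h import *
T=pose();print(T[:3,3],r.observe()['force'])
Q=cloud(shot('side')).reshape(-1,3);Q=Q[np.isfinite(Q).all(1)]
L=(Q[:,:2]-[.4457,-.332]);a=np.radians(81);l=np.c_[L@[np.cos(a),np.sin(a)],L@[-np.sin(a),np.cos(a)],Q[:,2]]
m=(l[:,0]>.037)&(l[:,0]<.13)&(abs(l[:,1])<.03)&(l[:,2]>.06)&(l[:,2]<.108);print(m.sum(),l[m].max(0) if m.any() else '')
E
```

```text
[ 0.44626493 -0.33369757  0.11407451] [-2.01002015 -2.07472627  2.35636447]
179 [0.08266127 0.02739145 0.1073215 ]
```

Emit:
play_rows([
  [0.006,0,0,0,0,0],
  [0.006,0,0,0,0,0],
  [0.006,0,0,0,0,0],
  [0.006,0,0,0,0,0],
  [0.004,0,0,0,0,0],
  [0.003,0,0,0,0,0],
  [0.002,0,0,0,0,0],
  [0,0,0,0,0,0],
  [0,0,0,0,0,0],
  [0,0,0,0,0,0],
])

```text
time: 8.4
position: [0.4514, -0.3025, 0.114]
tool_rot: [-180.0, 0.1, 80.4]
force: [-4.4, -5.6, 2.8]
finger_gap: -0.0
gripper_force: 2.9
```

```bash
cat >> h.py <<'E'
CO=np.array([0.4457,-0.332]);CY=81
def loc(Q,o=CO,yaw=CY):
    a=np.radians(yaw);L=Q[:,:2]-o;return np.c_[L@[np.cos(a),np.sin(a)],L@[-np.sin(a),np.cos(a)],Q[:,2]]
def pts(s):
    Q=cloud(s).reshape(-1,3);return Q[np.isfinite(Q).all(1)]
E
python3 - <<'E'
from h import *
T=pose();print(T[:3,3],r.observe()['force'])
for n in('wrist','side'):
    l=loc(pts(shot(n)))
    m=(l[:,0]>.045)&(l[:,0]<.13)&(abs(l[:,1])<.04)&(l[:,2]>.095)&(l[:,2]<.108);print(n,m.sum(),cv2.minAreaRect(l[m][:,:2].astype(np.float32)*1000) if m.sum()>5 else '',np.median(l[m],0))
E
```

```text
[ 0.45135657 -0.30245194  0.11398809] [-4.44911873 -5.5582587   2.81266039]
wrist 9064 ((78.87974548339844, 0.16940689086914062), (56.71802520751953, 40.148826599121094), 0.23445583879947662) [8.08931925e-02 9.20614958e-05 1.04162286e-01]
side 104 ((79.72821044921875, 0.06676673889160156), (60.63934326171875, 40.340248107910156), 0.785152792930603) [0.08375661 0.00075107 0.10300513]
```

Block stands on the landing at charger-local (0.079, 0.000), upright and aligned. Lifting off, opening, and grasping it across its 40 mm sides.

Emit:
play_rows([
  [0,0,-0.012,0,0,0],
  [0,0,-0.02,0,0,0],
  [0,0,-0.03,0,0,0],
  [0,0,-0.03,0,0,0],
  [0.012,-0.0011,0,0,0,-0.4],
  [0.012,0,0,0,0,-0.4],
  [0.012,0,0,0,0,0],
  [0.013,0,0,0,0,0],
  [0,0,0,0,0,0],
  [0,0,0,0,0,0],
], grip=1)

```text
time: 9.5
position: [0.4584, -0.2525, 0.2053]
tool_rot: [-180.0, -0.0, 81.3]
force: [0.1, 0.2, 0.7]
finger_gap: -0.0001
gripper_force: 0.0
```

Emit:
play_rows([
  [0,0,0,0,0,0],
  [0,0,0,0,0,0],
  [0,0,0,0,0,0],
  [0,0,0,0,0,0],
  [0,0,0.015,0,0,0],
  [0,0,0.015,0,0,0],
  [0,0,0.015,0,0,0],
  [0,0,0.015,0,0,0],
  [0,0,0,0,0,0],
  [0,0,0,0,0,0],
], grip=0)

```text
time: 10.5
position: [0.4585, -0.2532, 0.146]
tool_rot: [180.0, -0.0, 81.2]
force: [0.1, 0.5, 0.4]
finger_gap: 0.0852
gripper_force: 0.0
```

```bash
python3 - <<'E'
from h import *
T=pose();print(T[:3,3],r.observe()['tool_rot'],r.observe()['finger_gap'],'cmp',CO,loc(T[None,:3,3]))
s=shot('wrist','w4');Q=pts(s);l=loc(Q)
m=(l[:,0]>.045)&(l[:,0]<.13)&(abs(l[:,1])<.03)&(l[:,2]>.095)&(l[:,2]<.110);print(m.sum(),cv2.minAreaRect(l[m][:,:2].astype(np.float32)*1000))
# points in tool frame near fingers
t=(Q-T[:3,3])@T[:3,:3]
for sg in (1,-1):
    m=(abs(t[:,0])<.02)&(t[:,1]*sg>.035)&(t[:,1]*sg<.07)&(t[:,2]<.03)&(t[:,2]>-.1);print(sg,m.sum(),np.percentile(t[m],[1,50,99],axis=0).round(4).tolist())
E
```

```text
[ 0.45854629 -0.25321965  0.14595123] [ 1.79992763e+02 -4.31511597e-05  8.12196356e+01] 0.08523614388233978 cmp [ 0.4457 -0.332 ] [[ 0.07982003 -0.00036417  0.14595123]]
5487 ((79.74636840820312, 0.15208053588867188), (56.4743537902832, 40.18814468383789), 0.2268124371767044)
1 14802 [[-0.01, 0.0358, -0.0993], [0.0089, 0.0567, -0.0801], [0.017, 0.0695, -0.0304]]
-1 14710 [[-0.0099, -0.0695, -0.0992], [0.0089, -0.0566, -0.0802], [0.0171, -0.0358, -0.0305]]
```

View pics/w4.png

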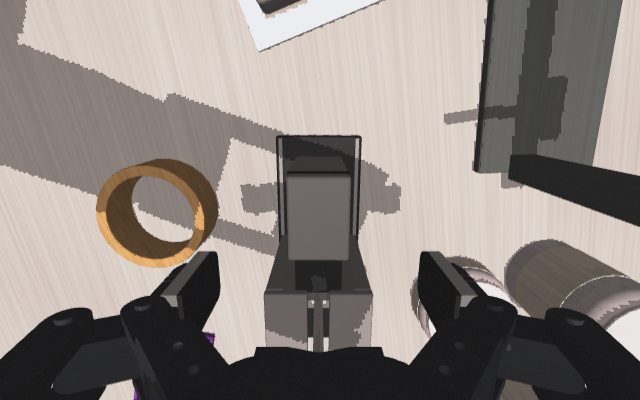

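The block's top face spans (287–352, 173–262), centred between the open fingers. Descending and gripping.

Emit:
play_rows([
  [0,0,0.012,0,0,0],
  [0,0,0.012,0,0,0],
  [0,0,0.012,0,0,0],
  [0,0,0.012,0,0,0],
  [0,0,0.012,0,0,0],
  [0,0,0.012,0,0,0],
  [0,0,0.012,0,0,0],
  [0,0,0.011,0,0,0],
  [0,0,0,0,0,0],
  [0,0,0,0,0,0],
])

```text
time: 11.55
position: [0.4585, -0.253, 0.0505]
tool_rot: [-180.0, -0.0, 81.2]
force: [0.3, -0.4, 1.7]
finger_gap: 0.0854
gripper_force: 0.0
```

Emit:
play_rows([
  [0,0,0,0,0,0],
  [0,0,0,0,0,0],
  [0,0,0,0,0,0],
  [0,0,0,0,0,0],
  [0,0,0,0,0,0],
  [0,0,0,0,0,0],
  [0,0,0,0,0,0],
  [0,0,0,0,0,0],
  [0,0,0,0,0,0],
  [0,0,0,0,0,0],
], grip=1)

```text
time: 12.55
position: [0.4587, -0.2532, 0.0513]
tool_rot: [179.9, 0.0, 81.2]
force: [-0.8, 0.3, 5.2]
finger_gap: 0.0396
gripper_force: 60.9
```

Emit:
play_rows([
  [0,0,-0.01,0,0,0],
  [0,0,-0.015,0,0,0],
  [0,0,-0.02,0,0,0],
  [0,0,-0.025,0,0,0],
  [0,0,-0.025,0,0,0],
  [0,0,-0.025,0,0,0],
  [0,0,-0.025,0,0,0],
  [0,0,-0.02,0,0,0],
  [0,0,-0.01,0,0,0],
  [0,0,0,0,0,0],
])

```text
time: 13.55
position: [0.4588, -0.2533, 0.2268]
tool_rot: [179.9, 0.0, 81.2]
force: [-0.5, 0.9, -2.0]
finger_gap: 0.0393
gripper_force: 60.6
```

```bash
python3 - <<'E'
from h import *
s=[load('scene')]
# stand: use wrist/side/scene clouds; fit bar top & socket
for n in ('scene','side'):
    Q=pts(load(n))
    m=(Q[:,0]>.6)&(Q[:,0]<.76)&(Q[:,1]>-.3)&(Q[:,1]<.2)&(Q[:,2]>.184)&(Q[:,2]<.192);P=Q[m]
    vx,vy,x0,y0=cv2.fitLine(P[:,:2].astype(np.float32),cv2.DIST_HUBER,0,.001,.001).ravel();print(n,'bar yaw',np.degrees(np.arctan2(vy,vx)),x0,y0)
    l=loc(P,np.array([x0,y0]),np.degrees(np.arctan2(vy,vx)));print(np.percentile(l,[0,1,5,95,99,100],axis=0).round(4).tolist())
    m=(Q[:,0]>.6)&(Q[:,0]<.76)&(Q[:,1]>.17)&(Q[:,1]<.33)&(Q[:,2]>.041)&(Q[:,2]<.05);P=Q[m]
    print(len(P),cv2.boxPoints(cv2.minAreaRect(P[:,:2].astype(np.float32)*1000)).round(1).tolist())
E
```

```text
scene bar yaw 83.09025 0.6656663 -0.039216086
[[-0.2338, -0.0295, 0.184], [-0.2239, -0.0279, 0.1841], [-0.208, -0.0259, 0.1847], [0.2129, 0.0118, 0.1915], [0.2368, 0.0221, 0.1919], [0.2415, 0.0342, 0.192]]
136 [[614.5999755859375, 199.39999389648438], [736.7999877929688, 176.39999389648438], [756.0, 278.70001220703125], [633.7999877929688, 301.70001220703125]]
side bar yaw 83.02277 0.66926867 0.022508226
[[-0.2978, -0.0283, 0.184], [-0.2896, -0.0258, 0.1844], [-0.256, -0.0145, 0.1854], [0.1567, 0.0109, 0.1909], [0.1745, 0.021, 0.1918], [0.1794, 0.0245, 0.192]]
546 [[616.7000122070312, 187.3000030517578], [756.0, 170.89999389648438], [769.0, 280.70001220703125], [629.7000122070312, 297.20001220703125]]
```

```bash
cat >> h.py <<'E'
def straight(G,n,T=None,pr=True):
    """straight world line, rotation slerp; row list"""
    T=pose() if T is None else T.copy()
    w=R.from_matrix(T[:3,:3].T@G[:3,:3]).as_rotvec(degrees=True)/n
    d=(G[:3,3]-T[:3,3])/n;rows=[]
    for _ in range(n):
        row=[*np.round(T[:3,:3].T@d,4).tolist(),*np.round(w,2).tolist()];rows.append(row)
        S=np.eye(4);S[:3,:3]=R.from_rotvec(row[3:],degrees=True).as_matrix();S[:3,3]=row[:3];T=T@S
    if pr: print(rows,'\nend',T[:3,3].round(4))
    return T
E
python3 - <<'E'
from h import *
T=pose();G=T.copy();G[2,3]=.33
T=straight(G,4,T);T=straight(mk([.69,.345,.32],173.05),15,T)
E
```

```text
[[-0.0, 0.0001, -0.0258, 0.0, 0.0, 0.0], [-0.0, 0.0001, -0.0258, 0.0, 0.0, 0.0], [-0.0, 0.0001, -0.0258, 0.0, 0.0, 0.0], [-0.0, 0.0001, -0.0258, 0.0, 0.0, 0.0]] 
end [ 0.459  -0.2532  0.33  ]
[[0.0418, 0.0091, 0.0007, 0.0, 0.01, -6.12], [0.0405, 0.0135, 0.0007, 0.0, 0.01, -6.12], [0.0389, 0.0178, 0.0007, 0.0, 0.01, -6.12], [0.0368, 0.0218, 0.0007, 0.0, 0.01, -6.12], [0.0342, 0.0256, 0.0007, 0.0, 0.01, -6.12], [0.0313, 0.0291, 0.0007, 0.0, 0.01, -6.12], [0.028, 0.0323, 0.0007, 0.0, 0.01, -6.12], [0.0244, 0.0351, 0.0007, 0.0, 0.01, -6.12], [0.0205, 0.0375, 0.0007, 0.0, 0.01, -6.12], [0.0164, 0.0395, 0.0007, 0.0, 0.01, -6.12], [0.0121, 0.041, 0.0007, 0.0, 0.01, -6.12], [0.0077, 0.0421, 0.0007, 0.0, 0.01, -6.12], [0.0031, 0.0426, 0.0007, 0.0, 0.01, -6.12], [-0.0014, 0.0427, 0.0007, 0.0, 0.01, -6.12], [-0.006, 0.0423, 0.0007, 0.0, 0.01, -6.12]] 
end [0.69   0.345  0.3199]
```

Emit:
play_rows([
  [0,0,-0.026,0,0,0],
  [0,0,-0.026,0,0,0],
  [0,0,-0.026,0,0,0],
  [0,0,-0.026,0,0,0],
  [0.0418,0.0091,0.0007,0,0.01,-6.12],
  [0.0405,0.0135,0.0007,0,0.01,-6.12],
  [0.0389,0.0178,0.0007,0,0.01,-6.12],
  [0.0368,0.0218,0.0007,0,0.01,-6.12],
  [0.0342,0.0256,0.0007,0,0.01,-6.12],
  [0.0313,0.0291,0.0007,0,0.01,-6.12],
])

```text
time: 14.55
position: [0.5504, -0.012, 0.3237]
tool_rot: [-179.9, -0.1, 118.2]
force: [0.7, 0.5, -1.7]
finger_gap: 0.0394
gripper_force: 61.1
```

Emit:
play_rows([
  [0.028,0.0323,0.0007,0,0.01,-6.12],
  [0.0244,0.0351,0.0007,0,0.01,-6.12],
  [0.0205,0.0375,0.0007,0,0.01,-6.12],
  [0.0164,0.0395,0.0007,0,0.01,-6.12],
  [0.0121,0.041,0.0007,0,0.01,-6.12],
  [0.0077,0.0421,0.0007,0,0.01,-6.12],
  [0.0031,0.0426,0.0007,0,0.01,-6.12],
  [-0.0014,0.0427,0.0007,0,0.01,-6.12],
  [-0.006,0.0423,0.0007,0,0.01,-6.12],
  [0,0,0,0,0,0],
])

```text
time: 15.55
position: [0.6896, 0.3508, 0.3131]
tool_rot: [180.0, -0.5, 173.4]
force: [1.3, -0.2, -3.1]
finger_gap: 0.0394
gripper_force: 61.4
```

Emit:
play_rows([
  [0,0,0,0,0,0],
  [0,0,0,0,0,0],
  [0,0,0,0,0,0],
  [0,0,0,0,0,0],
  [0,0,0,0,0,0],
  [0,0,0,0,0,0],
  [0,0,0,0,0,0],
  [0,0,0,0,0,0],
  [0,0,0,0,0,0],
  [0,0,0,0,0,0],
])

```text
time: 16.55
position: [0.6893, 0.3452, 0.3197]
tool_rot: [179.9, -0.1, 173.0]
force: [0.1, -0.1, -2.9]
finger_gap: 0.0394
gripper_force: 61.4
```

```bash
python3 - <<'E'
from h import *
T=pose();print(T[:3,3],r.observe()['tool_rot'],r.observe()['finger_gap'])
s=shot('wrist','w5');Q=pts(s)
t=(Q-T[:3,3])@T[:3,:3]
m=(abs(t[:,0])<.05)&(abs(t[:,1])<.019)&(t[:,2]<.0)&(t[:,2]>-.06)
print('block top in tool',m.sum(),np.percentile(t[m],[1,5,50,95,99],axis=0).round(4).tolist())
m=(Q[:,0]>.6)&(Q[:,0]<.76)&(Q[:,1]>.17)&(Q[:,1]<.33)&(Q[:,2]>.040)&(Q[:,2]<.05);P=Q[m]
q=cv2.minAreaRect(P[:,:2].astype(np.float32)*1000);print(len(P),q,cv2.boxPoints(q).round(1).tolist())
E
```

```text
[0.6893222  0.34519704 0.3197162 ] [ 1.79904345e+02 -9.41099857e-02  1.73037207e+02] 0.03938763364755342
block top in tool 16344 [[-0.0169, -0.0186, -0.054], [-0.0141, -0.017, -0.0536], [0.0133, -0.0002, -0.0526], [0.0279, 0.017, -0.0179], [0.0281, 0.0186, -0.0042]]
2999 ((692.7225341796875, 232.4398956298828), (109.87274932861328, 138.49452209472656), 83.01892852783203) [[617.2999877929688, 186.3000030517578], [754.7999877929688, 169.5], [768.0999755859375, 278.6000061035156], [630.7000122070312, 295.3999938964844]]
```

View pics/w5.png

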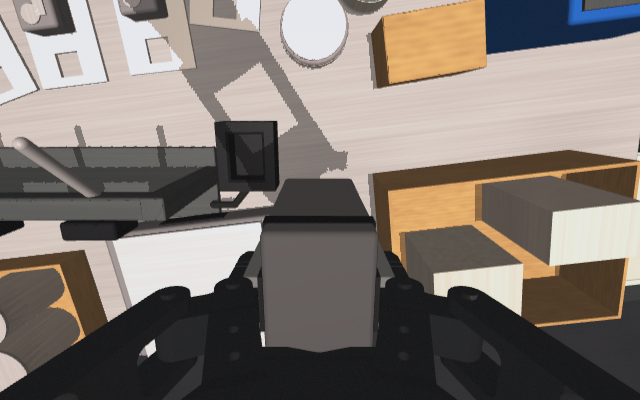

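The socket block spans (216–279, 121–190), with its hole around (249,155). I'll measure it in an enlarged crop and with depth.

```bash
python3 - <<'E'
from h import *
s=load('wrist');C=cloud(s)[115:200,205:290].reshape(-1,3);C=C[np.isfinite(C).all(1)]
P=C[(C[:,2]>.041)&(C[:,2]<.049)]
for it in range(1):
    q=cv2.minAreaRect(P[:,:2].astype(np.float32)*1000);print(len(P),q,cv2.boxPoints(q).round(1).tolist())
c=np.array([.672,.243]);l=loc(P,c,-6.95)
for k in(0,1):
    h,e=np.histogram(l[:,k],np.arange(-.08,.08,.004));print(dict(zip(e.round(3).tolist(),h.tolist())))
im=cv2.resize(s['p'][110:205,200:295],(760,570)[::1] and (760,760),interpolation=cv2.INTER_CUBIC)
im=cv2.resize(im,(600,600));cv2.imwrite('pics/c2.png',im[:,:,::-1])
E
```

```text
2612 ((669.6484375, 244.98977661132812), (90.51730346679688, 89.6353759765625), 83.05915069580078) [[619.7000122070312, 205.5], [708.7000122070312, 194.60000610351562], [719.5999755859375, 284.5], [630.5999755859375, 295.29998779296875]]
{-0.08: 0, -0.076: 0, -0.072: 0, -0.068: 0, -0.064: 0, -0.06: 0, -0.056: 0, -0.052: 0, -0.048: 178, -0.044: 186, -0.04: 229, -0.036: 177, -0.032: 76, -0.028: 76, -0.024: 77, -0.02: 94, -0.016: 79, -0.012: 79, -0.008: 75, -0.004: 75, 0.0: 75, 0.004: 74, 0.008: 74, 0.012: 86, 0.016: 80, 0.02: 77, 0.024: 118, 0.028: 175, 0.032: 174, 0.036: 169, 0.04: 109, 0.044: 0, 0.048: 0, 0.052: 0, 0.056: 0, 0.06: 0, 0.064: 0, 0.068: 0, 0.072: 0}
{-0.08: 0, -0.076: 0, -0.072: 0, -0.068: 0, -0.064: 0, -0.06: 0, -0.056: 0, -0.052: 0, -0.048: 0, -0.044: 3, -0.04: 3, -0.036: 32, -0.032: 0, -0.028: 181, -0.024: 212, -0.02: 220, -0.016: 242, -0.012: 99, -0.008: 80, -0.004: 74, 0.0: 81, 0.004: 76, 0.008: 77, 0.012: 77, 0.016: 76, 0.02: 78, 0.024: 81, 0.028: 100, 0.032: 205, 0.036: 218, 0.04: 213, 0.044: 184, 0.048: 0, 0.052: 0, 0.056: 0, 0.06: 0, 0.064: 0, 0.068: 0, 0.072: 0}
```

View pics/c2.png

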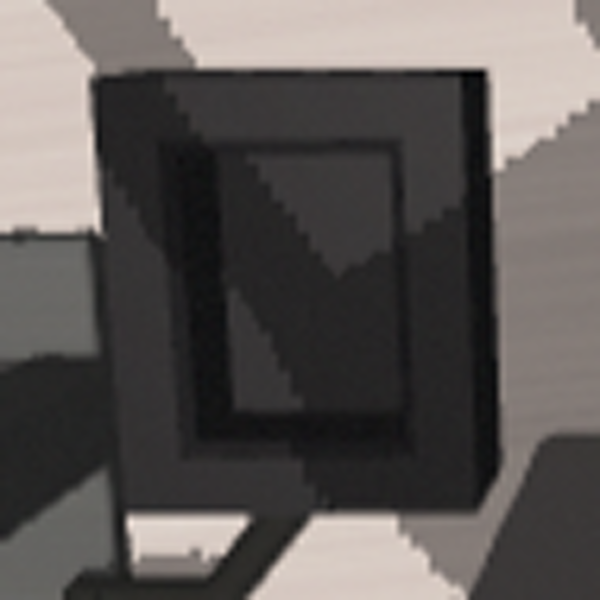

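```bash
cat >> h.py <<'E'
def pix(s,uv,z):
    uv=np.atleast_2d(np.array(uv,float));d=np.c_[(uv-[s['cx'],s['cy']])/s['f'],np.ones(len(uv))]@s['T'][:3,:3].T
    o=s['T'][:3,3];return o+d*((z-o[2])/d[:,2])[:,None]
SO=np.array([.6705,.2533]);SY=-6.95
E
python3 - <<'E'
from h import *
s=load('wrist')
c=np.array([[165,145],[402,140],[410,455],[190,458]])/6.316+[200,110]
W=pix(s,c,.045);print(loc(W,SO,SY).round(4).tolist())
T=pose()
print('goal dir');G=mk([*SO,.32],173.05);straight(G,6,T)
E
```

```text
[[-0.031, -0.0231, 0.045], [-0.032, 0.0246, 0.045], [0.0327, 0.0234, 0.045], [0.0333, -0.0226, 0.045]]
goal dir
[[0.0013, -0.0156, -0.0001, 0.02, -0.02, -0.0], [0.0013, -0.0156, -0.0001, 0.02, -0.02, -0.0], [0.0013, -0.0156, -0.0001, 0.02, -0.02, -0.0], [0.0013, -0.0156, -0.0001, 0.02, -0.02, -0.0], [0.0013, -0.0156, -0.0, 0.02, -0.02, -0.0], [0.0013, -0.0156, -0.0, 0.02, -0.02, -0.0]] 
end [0.6702 0.2532 0.3201]
```

Emit:
play_rows([
  [0.0013,-0.0155,0,0.02,-0.02,0],
  [0.0013,-0.0155,0,0.02,-0.02,0],
  [0.0013,-0.0155,0,0.02,-0.02,0],
  [0.0013,-0.0155,0,0.02,-0.02,0],
  [0.0012,-0.0154,0,0.02,-0.02,0],
  [0.0012,-0.0154,0,0.02,-0.02,0],
  [0,0,0.02,0,0,0],
  [0,0,0.02,0,0,0],
  [0,0,0.02,0,0,0],
  [0,0,0.02,0,0,0],
])

```text
time: 17.6
position: [0.6705, 0.2536, 0.2391]
tool_rot: [-180.0, 0.0, 173.0]
force: [-0.0, -0.7, -1.8]
finger_gap: 0.0392
gripper_force: 61.5
```

Emit:
play_rows([
  [0,0,0.02,0,0,0],
  [0,0,0.02,0,0,0],
  [0,0,0.02,0,0,0],
  [0,0,0.02,0,0,0],
  [0,0,0.02,0,0,0],
  [0,0,0.02,0,0,0],
  [0,0,0.015,0,0,0],
  [0,0,0,0,0,0],
  [0,0,0,0,0,0],
  [0,0,0,0,0,0],
])

```text
time: 18.6
position: [0.6715, 0.2541, 0.1062]
tool_rot: [180.0, 0.2, 173.0]
force: [-0.8, -0.4, -1.4]
finger_gap: 0.0393
gripper_force: 61.4
```

```bash
python3 - <<'E'
from h import *
T=pose();print(T[:3,3],r.observe()['tool_rot'],r.observe()['force'],loc(T[None,:3,3],np.array([.6708,.2536]),SY))
Q=pts(shot('wrist'));t=(Q-T[:3,3])@T[:3,:3]
m=(abs(t[:,0])<.05)&(abs(t[:,1])<.015)&(t[:,2]<-.045)&(t[:,2]>-.06);print(np.percentile(t[m],[50,99,100],axis=0).round(4).tolist())
s=shot('side')
u,v=proj(s,[*SO,.07])[0].astype(int);cv2.imwrite('pics/c3.png',cv2.resize(s['p'][v-60:v+60,u-70:u+70],(700,600),interpolation=cv2.INTER_CUBIC)[:,:,::-1])
E
```

```text
[0.6715396  0.25409862 0.10623996] [1.79952553e+02 1.71739398e-01 1.73028045e+02] [-0.76672999 -0.41049528 -1.44927585] [[0.00067383 0.00058445 0.10623996]]
[[0.0084, -0.0001, -0.0527], [0.0279, 0.0147, -0.0463], [0.0284, 0.015, -0.045]]
```

View pics/c3.png

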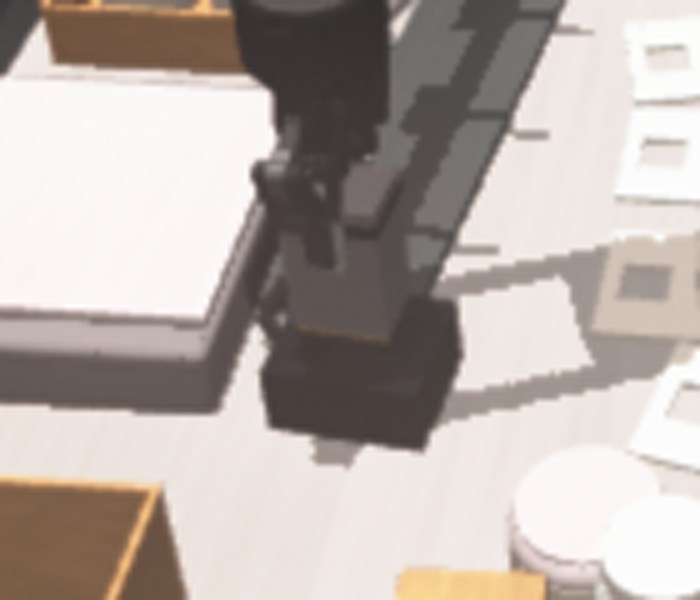

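The block hovers above the socket, with its brass foot at (345,332) over the black block. Lowering slowly.

Emit:
play_rows([
  [0,0,0.005,0,0,0],
  [0,0,0.005,0,0,0],
  [0,0,0.004,0,0,0],
  [0,0,0.003,0,0,0],
  [0,0,0.003,0,0,0],
  [0,0,0.003,0,0,0],
  [0,0,0.003,0,0,0],
  [0,0,0.003,0,0,0],
  [0,0,0,0,0,0],
  [0,0,0,0,0,0],
])

```text
time: 19.7
position: [0.6707, 0.2538, 0.0757]
tool_rot: [-180.0, 0.0, 173.0]
force: [-0.2, 0.0, -2.3]
finger_gap: 0.0394
gripper_force: 61.4
```

Emit:
play_rows([
  [0,0,0.004,0,0,0],
  [0,0,0.004,0,0,0],
  [0,0,0.004,0,0,0],
  [0,0,0.003,0,0,0],
  [0,0,0.003,0,0,0],
  [0,0,0.002,0,0,0],
  [0,0,0.002,0,0,0],
  [0,0,0.001,0,0,0],
  [0,0,0,0,0,0],
  [0,0,0,0,0,0],
])

```text
time: 20.7
position: [0.6708, 0.2538, 0.0534]
tool_rot: [-180.0, 0.1, 173.0]
force: [-1.3, -1.0, 2.6]
finger_gap: 0.0391
gripper_force: 61.8
```

Emit:
play_rows([
  [0,0,0.001,0,0,0],
  [0,0,0.0005,0,0,0],
  [0,0,0,0,0,0],
  [0,0,0,0,0,0],
  [0,0,0,0,0,0],
  [0,0,0,0,0,0],
  [0,0,0,0,0,0],
  [0,0,0,0,0,0],
  [0,0,0,0,0,0],
  [0,0,0,0,0,0],
])

```text
time: 21.7
position: [0.6709, 0.2538, 0.0533]
tool_rot: [180.0, 0.1, 173.0]
force: [-2.7, -1.6, 8.4]
finger_gap: 0.0395
gripper_force: 62.8
```

Emit:
play_rows([
  [0,0,0,0,0,0],
  [0,0,0,0,0,0],
  [0,0,0,0,0,0],
  [0,0,0,0,0,0],
  [0,0,0,0,0,0],
  [0,0,-0.01,0,0,0],
  [0,0,-0.02,0,0,0],
  [0,0,-0.03,0,0,0],
  [0,0,-0.03,0,0,0],
  [0,0,-0.03,0,0,0],
], grip=0.45)

```text
time: 22.7
position: [0.6706, 0.2539, 0.1733]
tool_rot: [-180.0, 0.1, 173.0]
force: [0.4, 0.2, -0.5]
finger_gap: 0.0469
gripper_force: 0.0
```

```bash
python3 - <<'E'
from h import *
T=pose();print(T[:3,3],r.observe()['finger_gap'])
for n in('wrist','side'):
    l=loc(pts(shot(n)),np.array([.6708,.2536]),SY)
    m=(abs(l[:,0])<.035)&(abs(l[:,1])<.028)&(l[:,2]>.09)&(l[:,2]<.12);P=l[m];print(n,len(P),cv2.minAreaRect(P[:,:2].astype(np.float32)*1000) if len(P)>5 else '',np.percentile(P[:,2],[10,50,90]) if len(P) else '')
E
```

```text
[0.67064478 0.25390286 0.17326264] 0.046918520036591395
wrist 4513 ((0.0007266998291015625, 0.024896621704101562), (40.219913482666016, 56.08976364135742), 89.84648895263672) [0.10496858 0.10609052 0.10697643]
side 315 ((0.7277374267578125, -0.1517486572265625), (58.09370803833008, 43.48078918457031), 1.0736814737319946) [0.094415   0.1047607  0.10728337]
```

The block is home: top at z≈0.105, centred within 1 mm, aligned. Now I'll move over the packs to measure them and the pegs.

```bash
python3 - <<'E'
from h import *
T=pose();G=T.copy();G[2,3]=.30
T=straight(G,4,T);T=straight(mk([.44,.09,.36],173.05),6,T)
E
```

```text
[[-0.0003, 0.0001, -0.0306, 0.0, 0.0, 0.0], [-0.0003, 0.0001, -0.0306, 0.0, 0.0, 0.0], [-0.0003, 0.0001, -0.0306, 0.0, 0.0, 0.0], [-0.0003, 0.0001, -0.0306, 0.0, 0.0, 0.0]] 
end [0.6731 0.2547 0.3002]
[[0.0351, -0.0319, -0.0105, 0.04, 0.1, -0.0], [0.0351, -0.0319, -0.0104, 0.04, 0.1, -0.0], [0.0352, -0.0319, -0.0103, 0.04, 0.1, -0.0], [0.0352, -0.0319, -0.0102, 0.04, 0.1, -0.0], [0.0352, -0.0319, -0.0102, 0.04, 0.1, -0.0], [0.0352, -0.0319, -0.0101, 0.04, 0.1, -0.0]] 
end [0.4401 0.0902 0.36  ]
```

Emit:
play_rows([
  [0,0,-0.03,0,0,0],
  [0,0,-0.03,0,0,0],
  [0,0,-0.03,0,0,0],
  [0,0,-0.03,0,0,0],
  [0.035,-0.032,-0.01,0,0,0],
  [0.035,-0.032,-0.01,0,0,0],
  [0.035,-0.032,-0.01,0,0,0],
  [0.035,-0.032,-0.01,0,0,0],
  [0.035,-0.032,-0.01,0,0,0],
  [0.035,-0.032,-0.01,0,0,0],
], grip=0.45)

```text
time: 23.8
position: [0.4367, 0.0878, 0.3511]
tool_rot: [-180.0, 0.0, 173.0]
force: [0.3, -0.6, 0.6]
finger_gap: 0.047
gripper_force: 0.0
```

Emit:
play_rows([
  [0,0,0,0,0,0],
  [0,0,0,0,0,0],
  [0,0,0,0,0,0],
  [0,0,0,0,0,0],
  [0,0,0,0,0,0],
  [0,0,0,0,0,0],
  [0,0,0,0,0,0],
  [0,0,0,0,0,0],
  [0,0,0,0,0,0],
  [0,0,0,0,0,0],
], grip=0)

```text
time: 24.8
position: [0.4388, 0.0889, 0.3512]
tool_rot: [-180.0, 0.0, 173.0]
force: [-0.9, 0.1, -0.4]
finger_gap: 0.0854
gripper_force: 0.0
```

```bash
python3 - <<'E'
from h import *
T=pose();print(T[:3,3],r.observe()['finger_gap'])
s=shot('wrist','w6');Q=pts(s)
t=(Q-T[:3,3])@T[:3,:3]
from scipy.cluster.hierarchy import fcluster,linkage
m=(Q[:,0]>.33)&(Q[:,0]<.56)&(Q[:,1]>-.18)&(Q[:,1]<.33)&(Q[:,2]>.030)&(Q[:,2]<.05);P=Q[m][::3]
l=fcluster(linkage(P[:,:2]),0.008,'distance')
for k in set(l):
    B=P[l==k]
    if len(B)>60: print('blister',len(B),cv2.minAreaRect(B[:,:2].astype(np.float32)*1000),np.median(B[:,2]))
for n in('wrist','scene','side'):
    l=loc(pts(load(n)),np.array([.6708,.2536]),SY);l=l[(l[:,1]<-.02)&(l[:,1]>-.53)]
    m=(l[:,2]>.205)&(l[:,2]<.26)&(l[:,0]<.03)&(l[:,0]>-.12);P=l[m]
    if len(P)<5: continue
    g=fcluster(linkage(P[:,1:2]),0.012,'distance')
    for k in set(g):
        B=P[g==k]
        if len(B)>4: print(n,'peg',len(B),np.median(B,0).round(4),B.min(0).round(4),B.max(0).round(4))
E
```

```text
[0.43877638 0.08885837 0.35122838] 0.085439988826151
blister 521 ((466.2322082519531, -79.36875915527344), (70.31803894042969, 45.423973083496094), 12.24455451965332) 0.04014178193566048
blister 518 ((455.71722412109375, 35.63764953613281), (70.23672485351562, 46.139671325683594), 0.4816579520702362) 0.04032391524618276
blister 128 ((525.7637939453125, 323.5716857910156), (11.656951904296875, 55.31916046142578), 89.2655258178711) 0.038735439384552706
blister 592 ((413.5352478027344, 266.97406005859375), (45.49514389038086, 69.57653045654297), 76.87373352050781) 0.04058004805762827
blister 535 ((452.9252014160156, 157.57577514648438), (46.214473724365234, 69.62775421142578), 88.69969940185547) 0.04035090494792254
scene peg 43 [-0.0198 -0.2279  0.2282] [-0.04   -0.2336  0.2058] [ 0.0054 -0.2214  0.2477]
scene peg 44 [-0.0174 -0.1137  0.2259] [-0.0382 -0.1194  0.2053] [ 0.001  -0.1059  0.2475]
scene peg 47 [-0.0164 -0.4574  0.2266] [-0.0388 -0.4622  0.2051] [ 0.0041 -0.4514  0.2469]
scene peg 45 [-0.0172 -0.3426  0.2271] [-0.0395 -0.3483  0.2064] [ 0.0025 -0.3374  0.2486]
side peg 49 [-0.0224 -0.3408  0.2256] [-0.0402 -0.3477  0.207 ] [-0.0013 -0.3364  0.2451]
side peg 39 [-0.0216 -0.4563  0.2262] [-0.04   -0.4604  0.2054] [-0.0045 -0.4491  0.2453]
side peg 52 [-0.0233 -0.2268  0.2274] [-0.0403 -0.2315  0.205 ] [-0.0021 -0.2217  0.2468]
side peg 64 [-0.0222 -0.1117  0.2271] [-0.0413 -0.1176  0.2052] [-0.0013 -0.1071  0.2471]
side peg 118 [-0.005  -0.0251  0.2321] [-0.0141 -0.0566  0.2061] [ 0.0122 -0.0203  0.2591]
```

View pics/w6.png

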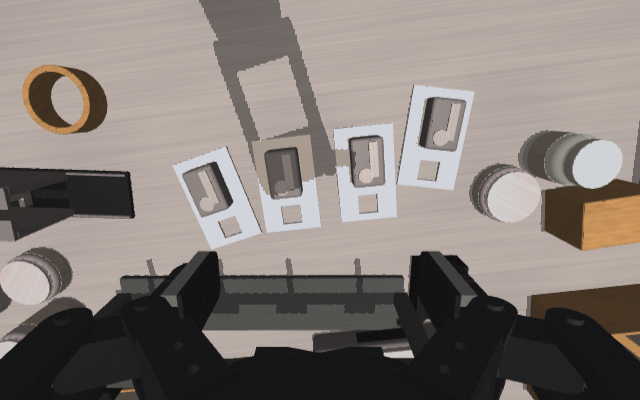

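The picture shows four packs, all with holes on the far side (e.g. hole (428,170) and blister (443,122) for the rightmost). The pegs fit well: hooks at stand-local y = -0.1125 - 0.115k. Moving over the leftmost pack (A, for hook 3); on the way I'll measure the fingertip offset at a 47 mm gap.

```bash
cat >> h.py <<'E'
from scipy.cluster.hierarchy import fcluster,linkage
SS=np.array([.6708,.2536]);a_=np.radians(SY);sx=np.array([np.cos(a_),np.sin(a_),0]);sy=np.array([-np.sin(a_),np.cos(a_),0]);ez=np.array([0,0,1.])
c5,s5=np.cos(np.radians(50)),np.sin(np.radians(50))
zh=-c5*sx+s5*ez;xh=s5*sx+c5*ez
RT=np.c_[-xh,sy,-zh]
def root(k): return np.r_[SS,0]+.020*sx+(-.1125-.115*(3-k))*sy+.175*ez
def packs(s,lo=.030,hi=.05):
    Q=pts(s);m=(Q[:,0]>.33)&(Q[:,0]<.58)&(Q[:,1]>-.2)&(Q[:,1]<.35)&(Q[:,2]>lo)&(Q[:,2]<hi);P=Q[m][::3];out=[]
    l=fcluster(linkage(P[:,:2]),0.008,'distance')
    for k in set(l):
        B=P[l==k]
        if len(B)<60: continue
        c,(w,h),a=cv2.minAreaRect(B[:,:2].astype(np.float32)*1000)
        if w<h: a-=90
        a=(a+90)%180-90
        if 60<max(w,h)<80 and 38<min(w,h)<56: out.append((round(c[0]/1e3,4),round(c[1]/1e3,4),round(a,1)));print(out[-1],round(w),round(h),len(B))
    return out
def tip(s,T,gap):
    t=(pts(s)-T[:3,3])@T[:3,:3];a=abs(t[:,1]);m=(abs(t[:,0])<.013)&(a>gap/2-.002)&(a<gap/2+.016)&(t[:,2]<.03)&(t[:,2]>-.1)
    return np.percentile(t[m][:,2],[95,99,99.8]).round(4) if m.sum() else None
def hangT(k,z,hole,dx=0):
    p=root(k)+z*zh+dx*xh;return mk(p-RT@np.array(hole),0,Rm=RT)
E
python3 - <<'E'
from h import *
straight(mk([.4135,.267,.14],166.9),9)
E
```

```text
[[0.0052, 0.0193, 0.0235, -0.0, 0.0, 0.68], [0.0054, 0.0193, 0.0235, -0.0, 0.0, 0.68], [0.0057, 0.0192, 0.0235, -0.0, 0.0, 0.68], [0.0059, 0.0191, 0.0235, -0.0, 0.0, 0.68], [0.0061, 0.019, 0.0235, -0.0, 0.0, 0.68], [0.0063, 0.019, 0.0235, -0.0, 0.0, 0.68], [0.0066, 0.0189, 0.0235, -0.0, 0.0, 0.68], [0.0068, 0.0188, 0.0235, -0.0, 0.0, 0.68], [0.007, 0.0187, 0.0235, -0.0, 0.0, 0.68]] 
end [0.4135 0.2669 0.1396]
```

Emit:
play_rows([
  [0.0052,0.0193,0.0235,0,0,0.68],
  [0.0054,0.0193,0.0235,0,0,0.68],
  [0.0057,0.0192,0.0235,0,0,0.68],
  [0.0059,0.0191,0.0235,0,0,0.68],
  [0.0061,0.019,0.0235,0,0,0.68],
  [0.0063,0.019,0.0235,0,0,0.68],
  [0.0066,0.0189,0.0235,0,0,0.68],
  [0.0068,0.0188,0.0235,0,0,0.68],
  [0.007,0.0187,0.0235,0,0,0.68],
  [0,0,0,0,0,0],
], grip=0.45)

```text
time: 25.85
position: [0.4115, 0.2675, 0.1368]
tool_rot: [-179.8, -0.2, 167.0]
force: [-0.3, -0.1, -0.2]
finger_gap: 0.0472
gripper_force: 0.0
```

Emit:
play_rows([
  [0,0,0,0,0,0],
  [0,0,0,0,0,0],
  [0,0,0,0,0,0],
  [0,0,0,0,0,0],
  [0,0,0,0,0,0],
  [0,0,0,0,0,0],
  [0,0,0,0,0,0],
  [0,0,0,0,0,0],
  [0,0,0,0,0,0],
  [0,0,0,0,0,0],
])

```text
time: 26.85
position: [0.4135, 0.267, 0.1395]
tool_rot: [-180.0, 0.0, 166.9]
force: [0.0, 0.6, 0.2]
finger_gap: 0.047
gripper_force: 0.0
```

```bash
python3 - <<'E'
from h import *
T=pose();g=r.observe()['finger_gap'];s=shot('wrist','w7');print(T[:3,3],g,tip(s,T,g));packs(s)
Q=pts(s);t=(Q-T[:3,3])@T[:3,:3]
for z in(-.012,-.016,-.020,-.024,-.028,-.032):
    m=(abs(t[:,0])<.015)&(abs(t[:,1])>.015)&(abs(t[:,1])<.06)&(abs(t[:,2]-z)<.002);print(z,m.sum(),end='; ')
E
```

```text
[0.41345133 0.26700512 0.13954553] 0.04698677731379982 [-0.0238 -0.0186 -0.0168]
(0.4549, 0.036, -0.2) 47 69 1357
(0.4131, 0.2675, -13.1) 46 69 1617
-0.012 0; -0.016 53; -0.02 187; -0.024 328; -0.028 372; -0.032 415;
```

Emit:
play_rows([
  [0,0,0,0,0,0],
  [0,0,0,0,0,0],
  [0,0,0.02,0,0,0],
  [0,0,0.025,0,0,0],
  [0,0,0.025,0,0,0],
  [0,0,0.025,0,0,0],
  [0,0,0.022,0,0,0],
  [0,0,0.018,0,0,0],
  [0,0,0.0125,0,0,0],
  [0,0,0,0,0,0],
], grip=0)

```text
time: 27.9
position: [0.4125, 0.2662, -0.0094]
tool_rot: [-179.8, -0.1, 166.9]
force: [0.6, -0.6, -1.1]
finger_gap: 0.0854
gripper_force: 0.0
```

Emit:
play_rows([
  [0,0,0,0,0,0],
  [0,0,0,0,0,0],
  [0,0,0,0,0,0],
  [0,0,0,0,0,0],
  [0,0,0,0,0,0],
  [0,0,0,0,0,0],
  [0,0,0,0,0,0],
  [0,0,0,0,0,0],
  [0,0,0,0,0,0],
  [0,0,0,0,0,0],
], grip=1)

```text
time: 28.9
position: [0.4143, 0.2673, -0.0069]
tool_rot: [179.9, 0.1, 166.9]
force: [0.1, -0.7, 6.6]
finger_gap: 0.0453
gripper_force: 62.5
```

```bash
python3 - <<'E'
from h import *
T=pose();z=T[2,3];print(T[:3,3],r.observe()['finger_gap'])
G=T.copy();G[2,3]=.29
hole=[-.070,0,z-.0025]
T=straight(G,10,T);H=hangT(3,.130,hole);print(H.round(4));T=straight(H,12,T);straight(hangT(3,.03,hole),10,T)
E
```

```text
[ 0.41429498  0.26734107 -0.00687965] 0.045298753456998575
[[-0.0001, 0.0, -0.0297, 0.0, 0.0, 0.0], [-0.0001, 0.0, -0.0297, 0.0, 0.0, 0.0], [-0.0001, 0.0, -0.0297, 0.0, 0.0, 0.0], [-0.0001, 0.0, -0.0297, 0.0, 0.0, 0.0], [-0.0001, 0.0, -0.0297, 0.0, 0.0, 0.0], [-0.0001, 0.0, -0.0297, 0.0, 0.0, 0.0], [-0.0001, 0.0, -0.0297, 0.0, 0.0, 0.0], [-0.0001, 0.0, -0.0297, 0.0, 0.0, 0.0], [-0.0001, 0.0, -0.0297, 0.0, 0.0, 0.0], [-0.0001, 0.0, -0.0297, 0.0, 0.0, 0.0]] 
end [0.4146 0.2669 0.2901]
[[-0.7604  0.121   0.6381  0.5468]
 [ 0.0927  0.9927 -0.0778  0.1554]
 [-0.6428  0.     -0.766   0.2224]
 [ 0.      0.      0.      1.    ]]
[[-0.0128, -0.0066, 0.0057, -0.17, -3.32, -0.49], [-0.0124, -0.0067, 0.0064, -0.17, -3.32, -0.49], [-0.012, -0.0068, 0.0071, -0.17, -3.32, -0.49], [-0.0115, -0.0069, 0.0077, -0.17, -3.32, -0.49], [-0.011, -0.0071, 0.0084, -0.17, -3.32, -0.49], [-0.0104, -0.0072, 0.009, -0.17, -3.32, -0.49], [-0.0098, -0.0073, 0.0095, -0.17, -3.32, -0.49], [-0.0092, -0.0074, 0.01, -0.17, -3.32, -0.49], [-0.0085, -0.0075, 0.0105, -0.17, -3.32, -0.49], [-0.0078, -0.0076, 0.011, -0.17, -3.32, -0.49], [-0.0071, -0.0077, 0.0114, -0.17, -3.32, -0.49], [-0.0064, -0.0078, 0.0118, -0.17, -3.32, -0.49]] 
end [0.5469 0.1553 0.2223]
[[-0.0, 0.0, 0.01, -0.0, 0.0, -0.0], [-0.0, 0.0, 0.01, -0.0, 0.0, -0.0], [-0.0, 0.0, 0.01, -0.0, 0.0, -0.0], [-0.0, 0.0, 0.01, -0.0, 0.0, -0.0], [-0.0, 0.0, 0.01, -0.0, 0.0, -0.0], [-0.0, 0.0, 0.01, -0.0, 0.0, -0.0], [-0.0, 0.0, 0.01, -0.0, 0.0, -0.0], [-0.0, 0.0, 0.01, -0.0, 0.0, -0.0], [-0.0, 0.0, 0.01, -0.0, 0.0, -0.0], [-0.0, 0.0, 0.01, -0.0, 0.0, -0.0]] 
end [0.6107 0.1474 0.1457]
```

Emit:
play_rows([
  [0,0,-0.015,0,0,0],
  [0,0,-0.03,0,0,0],
  [0,0,-0.034,0,0,0],
  [0,0,-0.034,0,0,0],
  [0,0,-0.034,0,0,0],
  [0,0,-0.034,0,0,0],
  [0,0,-0.034,0,0,0],
  [0,0,-0.034,0,0,0],
  [0,0,-0.032,0,0,0],
  [0,0,-0.017,0,0,0],
])

```text
time: 29.9
position: [0.4139, 0.2673, 0.293]
tool_rot: [179.8, 0.2, 166.9]
force: [-0.2, 0.1, -1.3]
finger_gap: 0.0453
gripper_force: 61.8
```

Emit:
play_rows([
  [-0.0128,-0.0066,0.0057,-0.17,-3.32,-0.49],
  [-0.0124,-0.0067,0.0064,-0.17,-3.32,-0.49],
  [-0.012,-0.0068,0.0071,-0.17,-3.32,-0.49],
  [-0.0115,-0.0069,0.0077,-0.17,-3.32,-0.49],
  [-0.011,-0.0071,0.0084,-0.17,-3.32,-0.49],
  [-0.0104,-0.0072,0.009,-0.17,-3.32,-0.49],
  [-0.0098,-0.0073,0.0095,-0.17,-3.32,-0.49],
  [-0.0092,-0.0074,0.01,-0.17,-3.32,-0.49],
  [-0.0085,-0.0075,0.0105,-0.17,-3.32,-0.49],
  [-0.0078,-0.0076,0.011,-0.17,-3.32,-0.49],
])

```text
time: 30.9
position: [0.5233, 0.1734, 0.2331]
tool_rot: [179.8, 33.4, 171.9]
force: [1.0, 0.7, -1.8]
finger_gap: 0.0449
gripper_force: 61.7
```

Emit:
play_rows([
  [-0.0071,-0.0077,0.0114,-0.17,-3.32,-0.49],
  [-0.0064,-0.0078,0.0118,-0.17,-3.32,-0.49],
  [0,0,0,0,0,0],
  [0,0,0,0,0,0],
  [0,0,0,0,0,0],
  [0,0,0,0,0,0],
  [0,0,0,0,0,0],
  [0,0,0,0,0,0],
  [0,0,0,0,0,0],
  [0,0,0,0,0,0],
])

```text
time: 31.9
position: [0.5456, 0.1554, 0.2222]
tool_rot: [-179.9, 39.9, 173.1]
force: [-0.0, 0.1, -0.5]
finger_gap: 0.045
gripper_force: 61.7
```

```bash
cat >> h.py <<'E'
def incheck(k,hole,save=None):
    T=pose();o=r.observe();print('tcp',T[:3,3].round(4),'gap',round(o['finger_gap'],4),'F',o['force'].round(1),'t',o['time'])
    print('rot err',R.from_matrix(T[:3,:3].T@RT).as_rotvec(degrees=True).round(2))
    hw=T[:3,:3]@np.array(hole)+T[:3,3]-root(k);print('hole in hook (nominal)',np.round([hw@xh,hw@sy,hw@zh],4))
    for n in('wrist','side','scene'):
        s=shot(n,save if n=='wrist' else None);t=(pts(s)-T[:3,3])@T[:3,:3]
        m=(t[:,0]>-.11)&(t[:,0]<.07)&(abs(t[:,1])<.06)&(t[:,2]>hole[2]-.006)&(t[:,2]<hole[2]+.006);P=t[m]
        if len(P)>10:
            print(n,'plate',len(P),np.percentile(P,[1,50,99],axis=0).round(4).tolist())
E
python3 - <<'E'
from h import *
incheck(3,[-.07,0,-.0094],'w8')
E
```

```text
tcp [0.5456 0.1554 0.2222] gap 0.045 F [-0.   0.1 -0.5] t 31.9
rot err [-0.11 -0.09  0.04]
hole in hook (nominal) [-1.100e-03 -1.000e-04  1.305e-01]
wrist plate 12737 [[-0.0421, -0.0436, -0.0143], [0.0367, -0.0002, -0.0129], [0.0498, 0.0435, -0.0099]]
side plate 702 [[-0.0962, -0.0434, -0.0146], [-0.0461, 0.0219, -0.0121], [0.0487, 0.0453, -0.0063]]
scene plate 215 [[-0.1031, -0.0438, -0.0151], [-0.055, -0.0098, -0.0112], [0.0423, 0.0464, -0.0066]]
```

The pack sits squarely in the grip and is aligned with hook 3. Threading on.

Emit:
play_rows([
  [0,0,0.008,0,0,0],
  [0,0,0.011,0,0,0],
  [0,0,0.011,0,0,0],
  [0,0,0.012,0,0,0],
  [0,0,0.012,0,0,0],
  [0,0,0.012,0,0,0],
  [0,0,0.012,0,0,0],
  [0,0,0.012,0,0,0],
  [0,0,0.01,0,0,0],
  [0,0,0,0,0,0],
])

```text
time: 33.05
position: [0.6094, 0.1469, 0.143]
tool_rot: [-179.7, 39.7, 173.2]
force: [-0.1, -0.2, -1.2]
finger_gap: 0.0452
gripper_force: 61.7
```

Emit:
play_rows([
  [0.002,0,0,0,0,0],
  [0.002,0,0,0,0,0],
  [0.002,0,0,0,0,0],
  [0,0,0,0,0,0],
  [0,0,0,0,0,0],
  [0,0,0,0,0,0],
  [0,0,0,0,0,0],
  [0,0,0,0,0,0],
  [0,0,0,0,0,0],
  [0,0,0,0,0,0],
])

```text
time: 34.05
position: [0.6047, 0.1479, 0.1416]
tool_rot: [-179.9, 39.9, 173.1]
force: [-0.2, -0.3, -1.0]
finger_gap: 0.0451
gripper_force: 61.7
```

```bash
python3 - <<'E'
from h import *
incheck(3,[-.07,0,-.0094],'w9')
s=load('side');l=pts(s)-root(3);l=np.c_[l@xh,l@sy,l@zh]
for z in np.arange(0,.09,.01):
    m=(abs(l[:,0])<.009)&(abs(l[:,1])<.009)&(abs(l[:,2]-z)<.005);print(round(z,2),m.sum(),np.median(l[m],0).round(4) if m.any() else '')
u,v=proj(s,root(3)+.03*zh-.03*xh)[0].astype(int);cv2.imwrite('pics/c4.png',cv2.resize(s['p'][v-50:v+50,u-65:u+65],(780,600),interpolation=cv2.INTER_CUBIC)[:,:,::-1])
E
```

```text
tcp [0.6047 0.1479 0.1416] gap 0.0451 F [-0.2 -0.3 -1. ] t 34.05
rot err [-0.11 -0.09  0.04]
hole in hook (nominal) [-0.0073 -0.0003  0.0305]
wrist plate 12730 [[-0.042, -0.0436, -0.0144], [0.0367, -0.0002, -0.0129], [0.0498, 0.0435, -0.0101]]
side plate 659 [[-0.0958, -0.0437, -0.0152], [-0.045, 0.0228, -0.0121], [0.0489, 0.0448, -0.0062]]
scene plate 227 [[-0.1012, -0.0432, -0.0148], [-0.0559, -0.0112, -0.0113], [0.0391, 0.044, -0.0069]]
0.0 0 
0.01 0 
0.02 2 [0.0008 0.0011 0.0238]
0.03 13 [0.0014 0.0008 0.0315]
0.04 8 [0.     0.0003 0.0392]
0.05 15 [-0.0007  0.0013  0.0486]
0.06 11 [-0.0009  0.0022  0.0604]
0.07 12 [ 0.0007 -0.0002  0.0691]
0.08 12 [0.0002 0.0014 0.0799]
```

Emit:
play_rows([
  [0,0,0,0,0,0],
  [0,0,0,0,0,0],
  [0,0,0,0,0,0],
  [0,0,0,0,0,0],
  [0,0,-0.01,0,0,0],
  [0,0,-0.02,0,0,0],
  [0,0,-0.025,0,0,0],
  [0,0,-0.025,0,0,0],
  [0,0,-0.025,0,0,0],
  [0,0,-0.02,0,0,0],
], grip=0.2)

```text
time: 35.2
position: [0.5244, 0.158, 0.2386]
tool_rot: [-179.9, 39.9, 173.1]
force: [0.3, 0.3, -0.1]
finger_gap: 0.0684
gripper_force: 0.0
```

```bash
cat >> h.py <<'E'
def hung(k,names=('side','scene')):
    for n in names:
        s=shot(n);l=pts(s)-root(k);l=np.c_[l@sx,l@sy,l@ez]
        # hanging: plate/blister near bar plane below root
        m=(abs(l[:,1])<.05)&(l[:,0]>-.08)&(l[:,0]<.03)&(l[:,2]<-.02)&(l[:,2]>-.13);P=l[m]
        print(n,k,len(P),np.percentile(P,[2,50,98],axis=0).round(3).tolist() if len(P)>5 else '')
E
python3 - <<'E'
from h import *
T=pose();print(T[:3,3],r.observe()['time']);hung(3);hung(2,('side',))
s=load('side');u,v=proj(s,root(3)-.06*ez)[0].astype(int);cv2.imwrite('pics/c5.png',cv2.resize(s['p'][v-60:v+60,u-80:u+80],(800,600),interpolation=cv2.INTER_CUBIC)[:,:,::-1])
E
```

```text
[0.52435034 0.15796856 0.23862674] 35.2
side 3 595 [[-0.044, -0.034, -0.111], [-0.02, 0.021, -0.053], [-0.004, 0.047, -0.023]]
scene 3 212 [[-0.008, -0.042, -0.125], [-0.002, -0.002, -0.09], [0.021, 0.049, -0.035]]
side 2 0
```

View pics/c5.png

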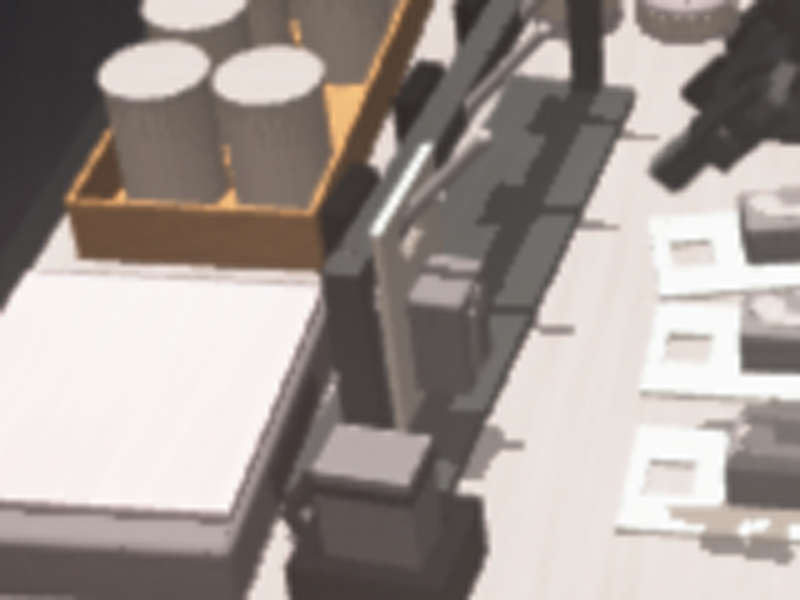

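The pack hangs well on hook 3, with the plate against the crossbar and the peg through its hole at (405,235). The power block is upright in the socket at (375,500). Next is pack B.

```bash
python3 - <<'E'
from h import *
straight(mk([.4529,.1576,.16],178.7),9)
E
```

```text
[[0.0117, -0.001, 0.0016, -0.22, 4.44, -0.6], [0.0116, -0.0009, 0.0025, -0.22, 4.44, -0.6], [0.0113, -0.0008, 0.0034, -0.22, 4.44, -0.6], [0.0111, -0.0007, 0.0042, -0.22, 4.44, -0.6], [0.0107, -0.0006, 0.0051, -0.22, 4.44, -0.6], [0.0103, -0.0005, 0.0059, -0.22, 4.44, -0.6], [0.0098, -0.0005, 0.0066, -0.22, 4.44, -0.6], [0.0093, -0.0004, 0.0074, -0.22, 4.44, -0.6], [0.0087, -0.0003, 0.0081, -0.22, 4.44, -0.6]] 
end [0.453  0.1577 0.1599]
```

Emit:
play_rows([
  [0.0117,-0.001,0.0016,-0.22,4.44,-0.6],
  [0.0116,-0.0009,0.0025,-0.22,4.44,-0.6],
  [0.0113,-0.0008,0.0034,-0.22,4.44,-0.6],
  [0.0111,-0.0007,0.0042,-0.22,4.44,-0.6],
  [0.0107,-0.0006,0.0051,-0.22,4.44,-0.6],
  [0.0103,-0.0005,0.0059,-0.22,4.44,-0.6],
  [0.0098,-0.0005,0.0066,-0.22,4.44,-0.6],
  [0.0093,-0.0004,0.0074,-0.22,4.44,-0.6],
  [0.0087,-0.0003,0.0081,-0.22,4.44,-0.6],
  [0,0,0,0,0,0],
], grip=0)

```text
time: 36.35
position: [0.4534, 0.1562, 0.1564]
tool_rot: [-179.8, -0.3, 178.5]
force: [0.0, 0.2, -0.1]
finger_gap: 0.0852
gripper_force: 0.0
```

Emit:
play_rows([
  [0,0,0,0,0,0],
  [0,0,0,0,0,0],
  [0,0,0,0,0,0],
  [0,0,0,0,0,0],
  [0,0,0,0,0,0],
  [0,0,0,0,0,0],
  [0,0,0,0,0,0],
  [0,0,0,0,0,0],
  [0,0,0,0,0,0],
  [0,0,0,0,0,0],
])

```text
time: 37.35
position: [0.4527, 0.1572, 0.1589]
tool_rot: [-179.9, -0.1, 178.6]
force: [-0.3, 0.4, 1.2]
finger_gap: 0.0854
gripper_force: 0.0
```

```bash
python3 - <<'E'
from h import *
T=pose();o=r.observe();print(T[:3,3],o['tool_rot'],o['time']);packs(shot('wrist','w10'))
E
```

```text
[0.45271543 0.15723577 0.15886443] [-1.79914254e+02 -9.79460920e-02  1.78641318e+02] 37.35
(0.4532, 0.1575, -1.1) 46 70 1413
(0.4557, 0.0361, 0.3) 70 46 1457
(0.466, -0.079, 12.1) 70 46 1500
```

Emit:
play_rows([
  [0,0,0.02,0,0,0],
  [0,0,0.025,0,0,0],
  [0,0,0.025,0,0,0],
  [0,0,0.025,0,0,0],
  [0,0,0.022,0,0,0],
  [0,0,0.02,0,0,0],
  [0,0,0.015,0,0,0],
  [0,0,0.009,0,0,0],
  [0,0,0.004,0,0,0],
  [0,0,0,0,0,0],
], grip=0)

```text
time: 38.4
position: [0.4525, 0.157, -0.0062]
tool_rot: [-179.9, -0.1, 178.6]
force: [0.3, -0.1, -0.4]
finger_gap: 0.0853
gripper_force: 0.0
```

Emit:
play_rows([
  [0,0,0,0,0,0],
  [0,0,0,0,0,0],
  [0,0,0,0,0,0],
  [0,0,0,0,0,0],
  [0,0,0,0,0,0],
  [0,0,0,0,0,0],
  [0,0,0,0,0,0],
  [0,0,0,0,0,0],
  [0,0,0,0,0,0],
  [0,0,0,0,0,0],
], grip=1)

```text
time: 39.4
position: [0.453, 0.1573, -0.0053]
tool_rot: [-179.9, -0.0, 178.6]
force: [-0.8, 0.4, 6.5]
finger_gap: 0.045
gripper_force: 62.6
```

```bash
cat >> h.py <<'E'
def carry(k,zc=None):
    T=pose();z=T[2,3];print(T[:3,3],r.observe()['finger_gap'],r.observe()['force'].round(1))
    G=T.copy();G[2,3]=z+.297;hole=[-.070,0,z-.0025];print('hole',hole)
    T=G;straight(hangT(k,.130,hole),12,T)
E
python3 - <<'E'
from h import *
carry(2)
E
```

```text
[ 0.45301953  0.15725561 -0.00529734] 0.04497842162117593 [-0.8  0.4  6.5]
hole [-0.07, 0, np.float64(-0.0077973354766481765)]
[[-0.0068, -0.0095, 0.0057, 0.16, -3.33, 0.45], [-0.0065, -0.0094, 0.0061, 0.16, -3.33, 0.45], [-0.0062, -0.0094, 0.0065, 0.16, -3.33, 0.45], [-0.0059, -0.0093, 0.0069, 0.16, -3.33, 0.45], [-0.0056, -0.0092, 0.0072, 0.16, -3.33, 0.45], [-0.0052, -0.0092, 0.0076, 0.16, -3.33, 0.45], [-0.0049, -0.0091, 0.0079, 0.16, -3.33, 0.45], [-0.0045, -0.009, 0.0082, 0.16, -3.33, 0.45], [-0.004, -0.009, 0.0085, 0.16, -3.33, 0.45], [-0.0036, -0.0089, 0.0087, 0.16, -3.33, 0.45], [-0.0032, -0.0089, 0.0089, 0.16, -3.33, 0.45], [-0.0027, -0.0088, 0.0091, 0.16, -3.33, 0.45]] 
end [0.5318 0.0414 0.2236]
```

Emit:
play_rows([
  [0,0,-0.015,0,0,0],
  [0,0,-0.03,0,0,0],
  [0,0,-0.034,0,0,0],
  [0,0,-0.034,0,0,0],
  [0,0,-0.034,0,0,0],
  [0,0,-0.034,0,0,0],
  [0,0,-0.034,0,0,0],
  [0,0,-0.034,0,0,0],
  [0,0,-0.032,0,0,0],
  [0,0,-0.017,0,0,0],
])

```text
time: 40.4
position: [0.4534, 0.1576, 0.2946]
tool_rot: [-180.0, 0.1, 178.6]
force: [0.1, -0.2, -2.2]
finger_gap: 0.0452
gripper_force: 61.7
```

Emit:
play_rows([
  [-0.0068,-0.0095,0.0057,0.16,-3.33,0.45],
  [-0.0065,-0.0094,0.0061,0.16,-3.33,0.45],
  [-0.0062,-0.0094,0.0065,0.16,-3.33,0.45],
  [-0.0059,-0.0093,0.0069,0.16,-3.33,0.45],
  [-0.0056,-0.0092,0.0072,0.16,-3.33,0.45],
  [-0.0052,-0.0092,0.0076,0.16,-3.33,0.45],
  [-0.0049,-0.0091,0.0079,0.16,-3.33,0.45],
  [-0.0045,-0.009,0.0082,0.16,-3.33,0.45],
  [-0.004,-0.009,0.0085,0.16,-3.33,0.45],
  [-0.0036,-0.0089,0.0087,0.16,-3.33,0.45],
])

```text
time: 41.4
position: [0.5179, 0.0604, 0.2343]
tool_rot: [-179.6, 33.3, 174.1]
force: [-0.2, -0.3, -0.8]
finger_gap: 0.0455
gripper_force: 61.8
```

Emit:
play_rows([
  [-0.0032,-0.0089,0.0089,0.16,-3.33,0.45],
  [-0.0027,-0.0088,0.0091,0.16,-3.33,0.45],
  [0,0,0,0,0,0],
  [0,0,0,0,0,0],
  [0,0,0,0,0,0],
  [0,0,0,0,0,0],
  [0,0,0,0,0,0],
  [0,0,0,0,0,0],
  [0,0,0,0,0,0],
  [0,0,0,0,0,0],
])

```text
time: 42.4
position: [0.5316, 0.0416, 0.2238]
tool_rot: [-179.9, 39.9, 173.1]
force: [-0.1, -0.6, -1.5]
finger_gap: 0.045
gripper_force: 61.8
```

```bash
python3 - <<'E'
from h import *
incheck(2,[-.07,0,-.0078])
E
```

```text
tcp [0.5316 0.0416 0.2238] gap 0.045 F [-0.1 -0.6 -1.5] t 42.4
rot err [-0.05 -0.1   0.02]
hole in hook (nominal) [-1.000e-04  2.000e-04  1.302e-01]
wrist plate 12440 [[-0.044, -0.0436, -0.0126], [0.0359, 0.0006, -0.0112], [0.049, 0.0434, -0.0087]]
side plate 565 [[-0.0967, -0.0438, -0.0132], [-0.0463, 0.0218, -0.0104], [0.0484, 0.0456, -0.0053]]
scene plate 221 [[-0.1009, -0.0425, -0.0133], [-0.0555, -0.0098, -0.0099], [0.044, 0.0462, -0.0049]]
```

Emit:
play_rows([
  [0,0,0.008,0,0,0],
  [0,0,0.011,0,0,0],
  [0,0,0.011,0,0,0],
  [0,0,0.012,0,0,0],
  [0,0,0.012,0,0,0],
  [0,0,0.012,0,0,0],
  [0,0,0.012,0,0,0],
  [0,0,0.012,0,0,0],
  [0,0,0.01,0,0,0],
  [0,0,0,0,0,0],
])

```text
time: 43.55
position: [0.5955, 0.0337, 0.1452]
tool_rot: [-179.9, 39.8, 173.1]
force: [-0.3, -0.5, -1.2]
finger_gap: 0.0453
gripper_force: 61.8
```

Emit:
play_rows([
  [0.002,0,0,0,0,0],
  [0.002,0,0,0,0,0],
  [0.002,0,0,0,0,0],
  [0,0,0,0,0,0],
  [0,0,0,0,0,0],
  [0,0,0,0,0,0],
  [0,0,0,0,0,0],
  [0,0,0,0,0,0],
  [0,0,0,0,0,0],
  [0,0,0,0,0,0],
])

```text
time: 44.55
position: [0.5907, 0.0342, 0.1431]
tool_rot: [-179.9, 39.9, 173.1]
force: [-0.0, 0.1, -2.0]
finger_gap: 0.045
gripper_force: 61.8
```

```bash
python3 - <<'E'
from h import *
incheck(2,[-.07,0,-.0078])
E
```

```text
tcp [0.5907 0.0342 0.1431] gap 0.045 F [-0.   0.1 -2. ] t 44.55
rot err [-0.06 -0.1   0.02]
hole in hook (nominal) [-0.0064  0.0001  0.0301]
wrist plate 12441 [[-0.0441, -0.0436, -0.0126], [0.0359, 0.0002, -0.0112], [0.049, 0.0435, -0.0085]]
side plate 527 [[-0.0965, -0.0438, -0.0136], [-0.0446, 0.0221, -0.0105], [0.0481, 0.0451, -0.0047]]
scene plate 234 [[-0.1028, -0.0427, -0.0129], [-0.0543, -0.0117, -0.0098], [0.048, 0.0454, -0.0049]]
```

Emit:
play_rows([
  [0,0,0,0,0,0],
  [0,0,0,0,0,0],
  [0,0,0,0,0,0],
  [0,0,0,0,0,0],
  [0,0,-0.01,0,0,0],
  [0,0,-0.02,0,0,0],
  [0,0,-0.025,0,0,0],
  [0,0,-0.025,0,0,0],
  [0,0,-0.025,0,0,0],
  [0,0,-0.02,0,0,0],
], grip=0.2)

```text
time: 45.7
position: [0.5104, 0.0442, 0.2402]
tool_rot: [-180.0, 39.9, 173.0]
force: [0.4, -0.3, -0.7]
finger_gap: 0.0681
gripper_force: 0.0
```

```bash
python3 - <<'E'
from h import *
hung(2);hung(3)
straight(mk([.4557,.0361,.16],180.3),9)
E
```

```text
side 2 424 [[-0.044, -0.033, -0.1], [-0.025, 0.018, -0.053], [-0.006, 0.042, -0.027]]
scene 2 167 [[-0.008, -0.044, -0.12], [-0.003, -0.015, -0.094], [0.002, 0.039, -0.046]]
side 3 598 [[-0.044, -0.035, -0.111], [-0.02, 0.021, -0.054], [-0.004, 0.046, -0.022]]
scene 3 216 [[-0.009, -0.041, -0.123], [-0.002, -0.0, -0.093], [0.02, 0.05, -0.033]]
[[0.0103, -0.0016, 0.0029, -0.29, 4.43, -0.77], [0.01, -0.0015, 0.0037, -0.29, 4.43, -0.77], [0.0097, -0.0014, 0.0044, -0.29, 4.43, -0.77], [0.0094, -0.0013, 0.0051, -0.29, 4.43, -0.77], [0.009, -0.0012, 0.0058, -0.29, 4.43, -0.77], [0.0085, -0.0011, 0.0065, -0.29, 4.43, -0.77], [0.008, -0.001, 0.0071, -0.29, 4.43, -0.77], [0.0074, -0.001, 0.0077, -0.29, 4.43, -0.77], [0.0068, -0.0009, 0.0083, -0.29, 4.43, -0.77]] 
end [0.4557 0.0361 0.1601]
```

Both packs hang. Next is pack C.

Emit:
play_rows([
  [0.0103,-0.0016,0.0029,-0.29,4.43,-0.77],
  [0.01,-0.0015,0.0037,-0.29,4.43,-0.77],
  [0.0097,-0.0014,0.0044,-0.29,4.43,-0.77],
  [0.0094,-0.0013,0.0051,-0.29,4.43,-0.77],
  [0.009,-0.0012,0.0058,-0.29,4.43,-0.77],
  [0.0085,-0.0011,0.0065,-0.29,4.43,-0.77],
  [0.008,-0.001,0.0071,-0.29,4.43,-0.77],
  [0.0074,-0.001,0.0077,-0.29,4.43,-0.77],
  [0.0068,-0.0009,0.0083,-0.29,4.43,-0.77],
  [0,0,0,0,0,0],
], grip=0)

```text
time: 46.9
position: [0.4564, 0.0353, 0.1575]
tool_rot: [-180.0, -0.3, -179.8]
force: [-0.5, -0.2, 0.6]
finger_gap: 0.0852
gripper_force: 0.0
```

Emit:
play_rows([
  [0,0,0,0,0,0],
  [0,0,0,0,0,0],
  [0,0,0,0,0,0],
  [0,0,0,0,0,0],
  [0,0,0,0,0,0],
  [0,0,0,0,0,0],
  [0,0,0,0,0,0],
  [0,0,0,0,0,0],
  [0,0,0,0,0,0],
  [0,0,0,0,0,0],
])

```text
time: 47.9
position: [0.4556, 0.0361, 0.16]
tool_rot: [180.0, -0.0, -179.7]
force: [0.1, 0.1, 0.2]
finger_gap: 0.0853
gripper_force: 0.0
```

```bash
python3 - <<'E'
from h import *
T=pose();o=r.observe();print(T[:3,3],o['tool_rot'],o['time']);packs(shot('wrist'))
E
```

```text
[0.45557955 0.03607629 0.16004887] [ 1.79965056e+02 -2.53175365e-02 -1.79713360e+02] 47.9
(0.4659, -0.0794, 11.9) 70 45 1429
(0.4557, 0.0354, -0.5) 46 70 1408
```

Emit:
play_rows([
  [0,0.0005,0.02,0,0,0.5],
  [0,0,0.025,0,0,0],
  [0,0,0.025,0,0,0],
  [0,0,0.025,0,0,0],
  [0,0,0.022,0,0,0],
  [0,0,0.02,0,0,0],
  [0,0,0.015,0,0,0],
  [0,0,0.009,0,0,0],
  [0,0,0.005,0,0,0],
  [0,0,0,0,0,0],
], grip=0)

```text
time: 48.95
position: [0.4555, 0.0367, -0.0061]
tool_rot: [180.0, -0.1, 179.8]
force: [-0.1, -0.6, -0.1]
finger_gap: 0.0856
gripper_force: 0.0
```

Emit:
play_rows([
  [0,0,0,0,0,0],
  [0,0,0,0,0,0],
  [0,0,0,0,0,0],
  [0,0,0,0,0,0],
  [0,0,0,0,0,0],
  [0,0,0,0,0,0],
  [0,0,0,0,0,0],
  [0,0,0,0,0,0],
  [0,0,0,0,0,0],
  [0,0,0,0,0,0],
], grip=1)

```text
time: 49.95
position: [0.4562, 0.0367, -0.0051]
tool_rot: [180.0, 0.1, 179.8]
force: [-1.1, -0.6, 5.8]
finger_gap: 0.0454
gripper_force: 62.1
```

```bash
python3 - <<'E'
from h import *
carry(1)
E
```

```text
[ 0.45617345  0.0367222  -0.00510035] 0.04538965207170307 [-1.1 -0.6  5.8]
hole [-0.07, 0, np.float64(-0.0076003459712166415)]
[[-0.0052, -0.0091, 0.0057, 0.2, -3.32, 0.54], [-0.0049, -0.009, 0.006, 0.2, -3.32, 0.54], [-0.0046, -0.009, 0.0063, 0.2, -3.32, 0.54], [-0.0044, -0.0089, 0.0066, 0.2, -3.32, 0.54], [-0.004, -0.0088, 0.0069, 0.2, -3.32, 0.54], [-0.0037, -0.0088, 0.0071, 0.2, -3.32, 0.54], [-0.0034, -0.0087, 0.0074, 0.2, -3.32, 0.54], [-0.003, -0.0087, 0.0076, 0.2, -3.32, 0.54], [-0.0027, -0.0086, 0.0078, 0.2, -3.32, 0.54], [-0.0023, -0.0086, 0.008, 0.2, -3.32, 0.54], [-0.0019, -0.0085, 0.0081, 0.2, -3.32, 0.54], [-0.0015, -0.0085, 0.0082, 0.2, -3.32, 0.54]] 
end [ 0.5178 -0.0727  0.2237]
```

Emit:
play_rows([
  [0,0,-0.015,0,0,0],
  [0,0,-0.03,0,0,0],
  [0,0,-0.034,0,0,0],
  [0,0,-0.034,0,0,0],
  [0,0,-0.034,0,0,0],
  [0,0,-0.034,0,0,0],
  [0,0,-0.034,0,0,0],
  [0,0,-0.034,0,0,0],
  [0,0,-0.032,0,0,0],
  [0,0,-0.017,0,0,0],
])

```text
time: 50.95
position: [0.4562, 0.0365, 0.2949]
tool_rot: [180.0, 0.2, 179.8]
force: [0.7, -0.3, -1.4]
finger_gap: 0.0455
gripper_force: 61.4
```

Emit:
play_rows([
  [-0.0052,-0.0091,0.0057,0.2,-3.32,0.54],
  [-0.0049,-0.009,0.006,0.2,-3.32,0.54],
  [-0.0046,-0.009,0.0063,0.2,-3.32,0.54],
  [-0.0044,-0.0089,0.0066,0.2,-3.32,0.54],
  [-0.004,-0.0088,0.0069,0.2,-3.32,0.54],
  [-0.0037,-0.0088,0.0071,0.2,-3.32,0.54],
  [-0.0034,-0.0087,0.0074,0.2,-3.32,0.54],
  [-0.003,-0.0087,0.0076,0.2,-3.32,0.54],
  [-0.0027,-0.0086,0.0078,0.2,-3.32,0.54],
  [-0.0023,-0.0086,0.008,0.2,-3.32,0.54],
])

```text
time: 51.95
position: [0.5064, -0.055, 0.2347]
tool_rot: [-179.6, 33.3, 174.3]
force: [-0.1, -0.2, -1.6]
finger_gap: 0.045
gripper_force: 61.4
```

Emit:
play_rows([
  [-0.0019,-0.0085,0.0081,0.2,-3.32,0.54],
  [-0.0015,-0.0085,0.0082,0.2,-3.32,0.54],
  [0,0,0,0,0,0],
  [0,0,0,0,0,0],
  [0,0,0,0,0,0],
  [0,0,0,0,0,0],
  [0,0,0,0,0,0],
  [0,0,0,0,0,0],
  [0,0,0,0,0,0],
  [0,0,0,0,0,0],
])

```text
time: 52.95
position: [0.5172, -0.0729, 0.2238]
tool_rot: [-180.0, 39.9, 173.0]
force: [0.5, -0.1, -1.4]
finger_gap: 0.045
gripper_force: 61.5
```

```bash
python3 - <<'E'
from h import *
incheck(1,[-.07,0,-.0076])
E
```

```text
tcp [ 0.5172 -0.0729  0.2238] gap 0.045 F [ 0.5 -0.1 -1.4] t 52.95
rot err [-0.03 -0.14 -0.02]
hole in hook (nominal) [-0.0005 -0.0002  0.1303]
wrist plate 12500 [[-0.0445, -0.0435, -0.0126], [0.0362, -0.0002, -0.0111], [0.0495, 0.0436, -0.0086]]
side plate 462 [[-0.0963, -0.044, -0.0131], [-0.0453, 0.0215, -0.0102], [0.0487, 0.0463, -0.005]]
scene plate 230 [[-0.1033, -0.0427, -0.0128], [-0.0545, -0.0072, -0.0096], [0.0419, 0.0446, -0.0047]]
```

Emit:
play_rows([
  [0,0,0.008,0,0,0],
  [0,0,0.011,0,0,0],
  [0,0,0.011,0,0,0],
  [0,0,0.012,0,0,0],
  [0,0,0.012,0,0,0],
  [0,0,0.012,0,0,0],
  [0,0,0.012,0,0,0],
  [0,0,0.012,0,0,0],
  [0,0,0.01,0,0,0],
  [0,0,0,0,0,0],
])

```text
time: 54.1
position: [0.581, -0.0809, 0.1448]
tool_rot: [180.0, 39.7, 173.0]
force: [0.0, -0.3, -1.4]
finger_gap: 0.045
gripper_force: 61.5
```

Emit:
play_rows([
  [0.002,0,0,0,0,0],
  [0.002,0,0,0,0,0],
  [0.002,0,0,0,0,0],
  [0,0,0,0,0,0],
  [0,0,0,0,0,0],
  [0,0,0,0,0,0],
  [0,0,0,0,0,0],
  [0,0,0,0,0,0],
  [0,0,0,0,0,0],
  [0,0,0,0,0,0],
])

```text
time: 55.1
position: [0.5762, -0.0802, 0.1432]
tool_rot: [-180.0, 39.9, 173.0]
force: [-0.8, -0.7, -0.5]
finger_gap: 0.0452
gripper_force: 61.5
```

```bash
python3 - <<'E'
from h import *
incheck(1,[-.07,0,-.0076])
E
```

```text
tcp [ 0.5762 -0.0802  0.1432] gap 0.0452 F [-0.8 -0.7 -0.5] t 55.1
rot err [-0.03 -0.13 -0.02]
hole in hook (nominal) [-0.0067 -0.0003  0.0303]
wrist plate 12492 [[-0.0445, -0.0435, -0.0126], [0.0363, -0.0002, -0.0111], [0.0495, 0.0436, -0.0085]]
side plate 422 [[-0.0964, -0.044, -0.0134], [-0.0423, 0.0209, -0.0103], [0.0484, 0.0454, -0.0056]]
scene plate 243 [[-0.103, -0.0428, -0.0132], [-0.0568, -0.01, -0.0098], [0.0445, 0.045, -0.0039]]
```

Emit:
play_rows([
  [0,0,0,0,0,0],
  [0,0,0,0,0,0],
  [0,0,0,0,0,0],
  [0,0,0,0,0,0],
  [0,0,-0.01,0,0,0],
  [0,0,-0.02,0,0,0],
  [0,0,-0.025,0,0,0],
  [0,0,-0.025,0,0,0],
  [0,0,-0.025,0,0,0],
  [0,0,-0.02,0,0,0],
], grip=0.2)

```text
time: 56.25
position: [0.4959, -0.0704, 0.2403]
tool_rot: [-180.0, 39.9, 173.0]
force: [0.6, 0.2, -0.8]
finger_gap: 0.0683
gripper_force: 0.0
```

```bash
python3 - <<'E'
from h import *
hung(1)
straight(mk([.4659,-.0794,.16],192),9)
E
```

```text
side 1 329 [[-0.044, -0.022, -0.096], [-0.027, 0.021, -0.049], [-0.005, 0.043, -0.026]]
scene 1 164 [[-0.008, -0.039, -0.12], [-0.003, -0.011, -0.095], [0.002, 0.048, -0.049]]
[[0.0084, -0.0014, 0.0048, -0.74, 4.42, -2.02], [0.008, -0.0012, 0.0054, -0.74, 4.42, -2.02], [0.0076, -0.001, 0.006, -0.74, 4.42, -2.02], [0.0071, -0.0008, 0.0066, -0.74, 4.42, -2.02], [0.0066, -0.0006, 0.0071, -0.74, 4.42, -2.02], [0.0061, -0.0005, 0.0076, -0.74, 4.42, -2.02], [0.0055, -0.0004, 0.008, -0.74, 4.42, -2.02], [0.0049, -0.0003, 0.0084, -0.74, 4.42, -2.02], [0.0042, -0.0003, 0.0088, -0.74, 4.42, -2.02]] 
end [ 0.4659 -0.0795  0.1602]
```

Emit:
play_rows([
  [0.0084,-0.0014,0.0048,-0.74,4.42,-2.02],
  [0.008,-0.0012,0.0054,-0.74,4.42,-2.02],
  [0.0076,-0.001,0.006,-0.74,4.42,-2.02],
  [0.0071,-0.0008,0.0066,-0.74,4.42,-2.02],
  [0.0066,-0.0006,0.0071,-0.74,4.42,-2.02],
  [0.0061,-0.0005,0.0076,-0.74,4.42,-2.02],
  [0.0055,-0.0004,0.008,-0.74,4.42,-2.02],
  [0.0049,-0.0003,0.0084,-0.74,4.42,-2.02],
  [0.0042,-0.0003,0.0088,-0.74,4.42,-2.02],
  [0,0,0,0,0,0],
], grip=0)

```text
time: 57.35
position: [0.4667, -0.0792, 0.1553]
tool_rot: [179.8, -0.4, -168.0]
force: [-1.3, 0.0, -0.3]
finger_gap: 0.0855
gripper_force: 0.0
```

Emit:
play_rows([
  [0,0,0,0,0,0],
  [0,0,0,0,0,0],
  [0,0,0,0,0,0],
  [0,0,0,0,0,0],
  [0,0,0,0,0,0],
  [0,0,0,0,0,0],
  [0,0,0,0,0,0],
  [0,0,0,0,0,0],
  [0,0,0,0,0,0],
  [0,0,0,0,0,0],
])

```text
time: 58.35
position: [0.4655, -0.0793, 0.1577]
tool_rot: [179.9, -0.3, -168.0]
force: [0.4, 0.4, 0.9]
finger_gap: 0.0851
gripper_force: 0.0
```

```bash
python3 - <<'E'
from h import *
T=pose();o=r.observe();print(T[:3,3],o['tool_rot'],o['time']);packs(shot('wrist'))
E
```

```text
[ 0.46548142 -0.07927268  0.1576619 ] [ 179.8996703    -0.2784545  -168.01959533] 58.35
(0.4662, -0.0803, 12.1) 70 46 1419
```

Emit:
play_rows([
  [-0.0005,-0.001,0.02,0,0,0],
  [0,0,0.025,0,0,0],
  [0,0,0.025,0,0,0],
  [0,0,0.025,0,0,0],
  [0,0,0.022,0,0,0],
  [0,0,0.02,0,0,0],
  [0,0,0.015,0,0,0],
  [0,0,0.008,0,0,0],
  [0,0,0.004,0,0,0],
  [0,0,0,0,0,0],
], grip=0)

```text
time: 59.4
position: [0.4654, -0.0801, -0.0064]
tool_rot: [179.9, -0.3, -168.0]
force: [0.1, 0.1, -0.0]
finger_gap: 0.0857
gripper_force: 0.0
```

Emit:
play_rows([
  [0,0,0,0,0,0],
  [0,0,0,0,0,0],
  [0,0,0,0,0,0],
  [0,0,0,0,0,0],
  [0,0,0,0,0,0],
  [0,0,0,0,0,0],
  [0,0,0,0,0,0],
  [0,0,0,0,0,0],
  [0,0,0,0,0,0],
  [0,0,0,0,0,0],
], grip=1)

```text
time: 60.4
position: [0.466, -0.0802, -0.0055]
tool_rot: [179.9, -0.2, -168.0]
force: [-0.1, 1.5, 6.2]
finger_gap: 0.0458
gripper_force: 62.4
```

```bash
python3 - <<'E'
from h import *
carry(0)
E
```

```text
[ 0.46597217 -0.08017912 -0.00549587] 0.04575718033407116 [-0.1  1.5  6.2]
hole [-0.07, 0, np.float64(-0.007995873186177489)]
[[-0.0013, -0.0094, 0.0057, 0.55, -3.32, 1.51], [-0.0012, -0.0093, 0.0058, 0.55, -3.32, 1.51], [-0.0011, -0.0092, 0.006, 0.55, -3.32, 1.51], [-0.001, -0.0091, 0.0061, 0.55, -3.32, 1.51], [-0.0009, -0.009, 0.0063, 0.55, -3.32, 1.51], [-0.0007, -0.0089, 0.0064, 0.55, -3.32, 1.51], [-0.0006, -0.0089, 0.0065, 0.55, -3.32, 1.51], [-0.0005, -0.0088, 0.0066, 0.55, -3.32, 1.51], [-0.0003, -0.0087, 0.0067, 0.55, -3.32, 1.51], [-0.0001, -0.0086, 0.0068, 0.55, -3.32, 1.51], [0.0, -0.0086, 0.0069, 0.55, -3.32, 1.51], [0.0002, -0.0085, 0.007, 0.55, -3.32, 1.51]] 
end [ 0.5042 -0.1869  0.2236]
```

Emit:
play_rows([
  [0,0,-0.015,0,0,0],
  [0,0,-0.03,0,0,0],
  [0,0,-0.034,0,0,0],
  [0,0,-0.034,0,0,0],
  [0,0,-0.034,0,0,0],
  [0,0,-0.034,0,0,0],
  [0,0,-0.034,0,0,0],
  [0,0,-0.034,0,0,0],
  [0,0,-0.032,0,0,0],
  [0,0,-0.017,0,0,0],
])

```text
time: 61.4
position: [0.4674, -0.0804, 0.2944]
tool_rot: [180.0, -0.1, -168.0]
force: [0.4, -0.1, -1.4]
finger_gap: 0.0455
gripper_force: 61.6
```

Emit:
play_rows([
  [-0.0013,-0.0094,0.0057,0.55,-3.32,1.51],
  [-0.0012,-0.0093,0.0058,0.55,-3.32,1.51],
  [-0.0011,-0.0092,0.006,0.55,-3.32,1.51],
  [-0.001,-0.0091,0.0061,0.55,-3.32,1.51],
  [-0.0009,-0.009,0.0063,0.55,-3.32,1.51],
  [-0.0007,-0.0089,0.0064,0.55,-3.32,1.51],
  [-0.0006,-0.0089,0.0065,0.55,-3.32,1.51],
  [-0.0005,-0.0088,0.0066,0.55,-3.32,1.51],
  [-0.0003,-0.0087,0.0067,0.55,-3.32,1.51],
  [-0.0001,-0.0086,0.0068,0.55,-3.32,1.51],
])

```text
time: 62.4
position: [0.4979, -0.1693, 0.2344]
tool_rot: [-179.0, 33.3, 176.7]
force: [0.2, 0.5, -1.4]
finger_gap: 0.0455
gripper_force: 61.6
```

Emit:
play_rows([
  [0,-0.0086,0.0069,0.55,-3.32,1.51],
  [0.0002,-0.0085,0.007,0.55,-3.32,1.51],
  [0,0,0,0,0,0],
  [0,0,0,0,0,0],
  [0,0,0,0,0,0],
  [0,0,0,0,0,0],
  [0,0,0,0,0,0],
  [0,0,0,0,0,0],
  [0,0,0,0,0,0],
  [0,0,0,0,0,0],
])

```text
time: 63.4
position: [0.505, -0.1869, 0.2238]
tool_rot: [180.0, 39.9, 173.1]
force: [-0.6, 0.1, -1.4]
finger_gap: 0.0453
gripper_force: 61.7
```

```bash
python3 - <<'E'
from h import *
incheck(0,[-.07,0,-.008])
E
```

```text
tcp [ 0.505  -0.1869  0.2238] gap 0.0453 F [-0.6  0.1 -1.4] t 63.4
rot err [ 0.05 -0.1   0.03]
hole in hook (nominal) [0.0008 0.0003 0.1296]
wrist plate 12332 [[-0.044, -0.0436, -0.0128], [0.0358, -0.0002, -0.0114], [0.0489, 0.0435, -0.0096]]
side plate 386 [[-0.0966, -0.0444, -0.0138], [-0.0457, 0.0221, -0.0108], [0.048, 0.0466, -0.0049]]
scene plate 237 [[-0.1029, -0.0426, -0.0132], [-0.0529, -0.0051, -0.0102], [0.0416, 0.045, -0.0056]]
```

Emit:
play_rows([
  [0,0,0.008,0,0,0],
  [0,0,0.011,0,0,0],
  [0,0,0.011,0,0,0],
  [0,0,0.012,0,0,0],
  [0,0,0.012,0,0,0],
  [0,0,0.012,0,0,0],
  [0,0,0.012,0,0,0],
  [0,0,0.012,0,0,0],
  [0,0,0.01,0,0,0],
  [0,0,0,0,0,0],
])

```text
time: 64.55
position: [0.5725, -0.1856, 0.1572]
tool_rot: [-179.3, 37.9, 172.5]
force: [-1.4, -3.4, -8.7]
finger_gap: 0.0452
gripper_force: 62.1
```

Emit:
play_rows([
  [0.002,0,0,0,0,0],
  [0.002,0,0,0,0,0],
  [0.002,0,0,0,0,0],
  [0,0,0,0,0,0],
  [0,0,0,0,0,0],
  [0,0,0,0,0,0],
  [0,0,0,0,0,0],
  [0,0,0,0,0,0],
  [0,0,0,0,0,0],
  [0,0,0,0,0,0],
])

```text
time: 65.55
position: [0.5702, -0.1853, 0.1594]
tool_rot: [-179.1, 38.2, 172.5]
force: [-0.8, -5.2, -1.7]
finger_gap: 0.045
gripper_force: 62.5
```

```bash
python3 - <<'E'
from h import *
incheck(0,[-.07,0,-.008])
E
```

```text
tcp [ 0.5702 -0.1853  0.1594] gap 0.045 F [-0.8 -5.2 -1.7] t 65.55
rot err [-1.27 -1.8  -0.4 ]
hole in hook (nominal) [0.0091 0.0093 0.0367]
wrist plate 12371 [[-0.0441, -0.0436, -0.0128], [0.0358, -0.0002, -0.0114], [0.0489, 0.0434, -0.0096]]
side plate 362 [[-0.0964, -0.0452, -0.0138], [-0.0431, 0.0206, -0.0106], [0.0479, 0.0454, -0.0052]]
scene plate 266 [[-0.1033, -0.0422, -0.0137], [-0.0572, -0.0038, -0.0103], [0.0385, 0.045, -0.0048]]
```

```bash
python3 - <<'E'
from h import *
o=r.observe()
for k in('q','qvel','tau','force','wrist_torque'):print(k,np.round(o[k],2))
T=pose()
s=load('scene');l=pts(s)-root(0);l=np.c_[l@xh,l@sy,l@zh]
for z in np.arange(0,.1,.01):
    m=(abs(l[:,0])<.012)&(abs(l[:,1])<.012)&(abs(l[:,2]-z)<.005);print(round(z,2),m.sum(),np.median(l[m],0).round(4) if m.any() else '')
s=load('wrist');Q=pts(s);t=(Q-T[:3,3])@T[:3,:3]
# objects near gripper not pack: cluster heights around
for n in('scene','side'):
    Q=pts(load(n));m=(Q[:,0]>.35)&(Q[:,0]<.66)&(Q[:,1]>-.36)&(Q[:,1]<-.2)&(Q[:,2]>.03);P=Q[m]
    g=np.round(P/[.03,.03,.03]).astype(int);u,c=np.unique(g,axis=0,return_counts=True);print(n,[(x*.03).round(2).tolist() for x,k in zip(u,c) if k>3])
E
```

```text
q [ -24.25   10.8   122.16   44.02   13.55 -146.5 ]
qvel [-0.06  0.09 -0.03  0.02 -0.05  0.02]
tau [  3.24 -32.12 -20.31   0.52  -0.42  -0.31]
force [-0.73 -5.45 -2.15]
wrist_torque [-0.41  0.66 -0.78]
0.0 3 [ 0.0101 -0.0055  0.0025]
0.01 10 [0.0061 0.0006 0.0097]
0.02 8 [ 0.0035 -0.0002  0.0189]
0.03 0 
0.04 15 [0.0001 0.0016 0.0398]
0.05 9 [ 0.0009 -0.0002  0.0482]
0.06 6 [0.0007 0.0014 0.0592]
0.07 10 [0.0038 0.0006 0.0698]
0.08 7 [ 0.0038 -0.0018  0.0809]
0.09 4 [0.0063 0.0007 0.0883]
scene [[0.36, -0.27, 0.03], [0.36, -0.24, 0.03], [0.36, -0.21, 0.03], [0.36, -0.21, 0.39], [0.36, -0.21, 0.42], [0.42, -0.36, 0.12], [0.42, -0.36, 0.15], [0.42, -0.33, 0.09], [0.42, -0.33, 0.12], [0.42, -0.3, 0.06], [0.42, -0.3, 0.09], [0.42, -0.3, 0.12], [0.45, -0.36, 0.12], [0.45, -0.36, 0.15], [0.45, -0.33, 0.12], [0.45, -0.3, 0.12], [0.45, -0.21, 0.3], [0.45, -0.21, 0.33], [0.48, -0.36, 0.03], [0.48, -0.36, 0.06], [0.48, -0.36, 0.09], [0.48, -0.36, 0.12], [0.48, -0.33, 0.03], [0.48, -0.33, 0.06], [0.48, -0.33, 0.09], [0.48, -0.33, 0.12], [0.48, -0.3, 0.03], [0.48, -0.3, 0.06], [0.48, -0.3, 0.09]
[... 1513 characters left out ...]
, -0.36, 0.15], [0.45, -0.33, 0.12], [0.45, -0.3, 0.12], [0.48, -0.36, 0.06], [0.48, -0.36, 0.12], [0.48, -0.33, 0.03], [0.48, -0.33, 0.06], [0.48, -0.33, 0.09], [0.48, -0.33, 0.12], [0.48, -0.3, 0.03], [0.48, -0.3, 0.06], [0.48, -0.3, 0.09], [0.48, -0.3, 0.12], [0.51, -0.21, 0.15], [0.54, -0.21, 0.21], [0.6, -0.24, 0.21], [0.6, -0.21, 0.18], [0.6, -0.21, 0.21], [0.63, -0.36, 0.03], [0.63, -0.36, 0.06], [0.63, -0.27, 0.03], [0.63, -0.27, 0.06], [0.63, -0.27, 0.09], [0.63, -0.27, 0.12], [0.63, -0.24, 0.03], [0.63, -0.24, 0.06], [0.63, -0.24, 0.09], [0.63, -0.24, 0.12], [0.63, -0.24, 0.18], [0.63, -0.24, 0.21], [0.63, -0.24, 0.24], [0.63, -0.21, 0.21], [0.63, -0.21, 0.24], [0.66, -0.27, 0.09]]
```

Joint 6 is at its limit, so the last part was clipped. The pack is on the peg but off-centre by 9 mm. A 6° turn about the tool axis relieves the joint and recentres the hole.

Emit:
play_rows([
  [0,0,0,0,0,1.5],
  [0.001,0,0,0,0,1.5],
  [0.002,0,0,0,0,1.5],
  [0.002,0,0,0,0,1.5],
  [0.002,0,0,0,0,0],
  [0.002,0,0,0,0,0],
  [0,0,0,0,0,0],
  [0,0,0,0,0,0],
  [0,0,0,0,0,0],
  [0,0,0,0,0,0],
])

```text
time: 66.7
position: [0.563, -0.1832, 0.1533]
tool_rot: [176.2, 38.0, 164.9]
force: [0.3, -0.4, -1.2]
finger_gap: 0.0451
gripper_force: 62.7
```

```bash
python3 - <<'E'
from h import *
o=r.observe();print(o['q'].round(1));incheck(0,[-.07,0,-.008])
E
```

```text
[ -24.4   10.7  123.4   47.8   12.9 -144.5]
tcp [ 0.563  -0.1832  0.1533] gap 0.0451 F [ 0.3 -0.4 -1.2] t 66.7
rot err [-1.31 -1.82 -6.39]
hole in hook (nominal) [-0.001   0.0032  0.0369]
wrist plate 12340 [[-0.044, -0.0435, -0.0128], [0.0359, -0.0002, -0.0114], [0.0489, 0.0436, -0.0096]]
side plate 373 [[-0.0958, -0.0464, -0.0138], [-0.0412, 0.0215, -0.0109], [0.048, 0.0469, -0.0051]]
scene plate 253 [[-0.1017, -0.0418, -0.0135], [-0.0576, -0.0007, -0.0103], [0.0367, 0.0456, -0.0051]]
```

Hole is centred with no contact force. Releasing.

Emit:
play_rows([
  [0.002,0,0,0,0,0],
  [0.002,0,0,0,0,0],
  [0.002,0,0,0,0,0],
  [0,0,0,0,0,0],
  [0,0,0,0,0,0],
  [0,0,0,0,0,0],
  [0,0,0,0,0,0],
  [0,0,0,0,0,0],
  [0,0,0,0,0,0],
  [0,0,0,0,0,0],
])

```text
time: 67.85
position: [0.5585, -0.1817, 0.15]
tool_rot: [176.2, 37.9, 164.9]
force: [-0.4, -0.4, -1.9]
finger_gap: 0.045
gripper_force: 62.7
```

Emit:
play_rows([
  [0,0,0,0,0,0],
  [0,0,0,0,0,0],
  [0,0,0,0,0,0],
  [0,0,0,0,0,0],
  [0,0,-0.01,0,0,0],
  [0,0,-0.015,0,0,0],
  [0,0,-0.02,0,0,0],
  [0,0,-0.02,0,0,0],
  [0,0,-0.02,0,0,0],
  [0,0,-0.02,0,0,0],
], grip=0.2)

```text
time: 68.85
position: [0.494, -0.1715, 0.2333]
tool_rot: [176.2, 37.9, 164.9]
force: [-0.7, 0.5, 0.2]
finger_gap: 0.0684
gripper_force: 0.0
```

```bash
python3 - <<'E'
from h import *
o=r.observe();print(o['q'].round(1),o['position'],o['time'])
for k in range(4): hung(k,('side','scene') if k==0 else ('side',))
for n in('side','scene'):
    Q=pts(load(n));l=loc(Q,SS,SY);m=(abs(l[:,0])<.035)&(abs(l[:,1])<.028)&(l[:,2]>.09)&(l[:,2]<.12);P=l[m];print('block',cv2.minAreaRect(P[:,:2].astype(np.float32)*1000),np.median(P[:,2]))
E
```

```text
[ -27.6   -1.8  123.1   28.1   24.7 -125.8] [ 0.49396206 -0.17151018  0.23333224] 68.85
side 0 298 [[-0.044, -0.02, -0.1], [-0.025, 0.019, -0.05], [-0.004, 0.042, -0.028]]
scene 0 178 [[-0.017, -0.049, -0.121], [-0.002, -0.013, -0.094], [0.021, 0.043, -0.039]]
side 1 327 [[-0.044, -0.022, -0.097], [-0.028, 0.02, -0.049], [-0.005, 0.043, -0.027]]
side 2 427 [[-0.044, -0.035, -0.104], [-0.024, 0.005, -0.054], [-0.005, 0.035, -0.025]]
side 3 590 [[-0.044, -0.032, -0.11], [-0.021, 0.021, -0.054], [-0.004, 0.047, -0.024]]
block ((0.2838554382324219, -0.41012001037597656), (59.21372604370117, 43.748077392578125), 0.7234675884246826) 0.10501362948014514
block ((2.2357311248779297, -0.3355712890625), (59.322044372558594, 43.11106872558594), 0.6290664076805115) 0.10459694657045793
```

Emit:
play_rows([
  [0,0,-0.015,0,0,0],
  [0,0,-0.015,0,0,0],
  [0,0,-0.015,0,0,0],
  [0,0,-0.015,0,0,0],
  [0,0,0,0,0,0],
  [0,0,0,0,0,0],
  [0,0,0,0,0,0],
  [0,0,0,0,0,0],
  [0,0,0,0,0,0],
  [0,0,0,0,0,0],
])

```text
time: 70.1
position: [0.4581, -0.1658, 0.2795]
tool_rot: [176.2, 37.9, 164.9]
force: [-0.6, 0.3, 0.6]
finger_gap: 0.068
gripper_force: 0.0
```

Emit:
play_rows([
  [0,0,0,0,0,0],
  [0,0,0,0,0,0],
  [0,0,0,0,0,0],
  [0,0,0,0,0,0],
  [0,0,0,0,0,0],
  [0,0,0,0,0,0],
  [0,0,0,0,0,0],
  [0,0,0,0,0,0],
  [0,0,0,0,0,0],
  [0,0,0,0,0,0],
])

```text
time: 71.1
position: [0.458, -0.1659, 0.2799]
tool_rot: [176.2, 37.9, 164.9]
force: [0.7, 1.0, -1.1]
finger_gap: 0.0683
gripper_force: 0.0
```

```bash
python3 - <<'E'
from h import *
print(r.observe()['qvel'].round(2))
s=shot('wrist')
for n in('wrist','scene'):
    Q=pts(load(n) if n=='wrist' else shot('scene'))
    for k in range(4):
        l=Q-root(k);l=np.c_[l@sx,l@sy,l@ez]
        m=(abs(l[:,1])<.057)&(abs(l[:,0]+.01)<.03)&(l[:,2]<.06)&(l[:,2]>-.13);P=l[m]
        print(n,k,len(P),np.percentile(P,[1,50,99],axis=0).round(3).tolist() if len(P)>5 else '')
hung(2,('side',));hung(0,('side',))
E
```

```text
[-0.01  0.03  0.03 -0.   -0.01 -0.08]
wrist 0 7552 [[-0.039, -0.056, -0.118], [-0.008, -0.003, -0.02], [0.018, 0.054, 0.029]]
wrist 1 7096 [[-0.039, -0.054, -0.114], [-0.008, -0.004, -0.018], [0.011, 0.056, 0.032]]
wrist 2 7657 [[-0.039, -0.056, -0.106], [-0.009, -0.019, -0.014], [0.018, 0.054, 0.037]]
wrist 3 6036 [[-0.039, -0.055, -0.115], [-0.009, -0.023, -0.033], [0.018, 0.012, 0.027]]
scene 0 519 [[-0.036, -0.056, -0.12], [-0.0, -0.003, 0.011], [0.02, 0.055, 0.048]]
scene 1 487 [[-0.035, -0.053, -0.12], [-0.001, -0.003, 0.011], [0.019, 0.055, 0.049]]
scene 2 488 [[-0.037, -0.056, -0.12], [-0.001, -0.011, 0.011], [0.02, 0.055, 0.05]]
scene 3 541 [[-0.036, -0.054, -0.125], [-0.001, -0.0, 0.005], [0.02, 0.056, 0.047]]
side 2 427 [[-0.044, -0.034, -0.105], [-0.024, 0.005, -0.054], [-0.005, 0.034, -0.027]]
side 0 303 [[-0.043, -0.022, -0.1], [-0.025, 0.018, -0.051], [-0.005, 0.044, -0.025]]
```

```bash
python3 -c "
from plant import r
print(r.sign_off())"
```

```text
the job is handed in; nothing more can be done
None
```

The job is handed in: the power block is fully home and upright in the socket, and all four packs hang still, one to a hook. The sign-off call returned no verdict.

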